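Take a humidity reading from the paper box

ROBOT

A 6-joint arm with a two-finger parallel gripper is mounted at the origin on a cart in front of the work surface, level with it; the furniture and walls round the work are solid. World frame = base frame: x ahead of the robot, y to its left, z up, the work surface at z = 0. Lengths are in m, angles in rad, forces in N, time in s.
With the tool pointing down it reaches from about 0.3 to 0.875 m from the base axis. Payload 6.4 kg.
Tool frame: the origin (TCP) lies midway between the tips of the shut fingers; the grasp point (between the pads) lies ctrl.grip_depth behind it (ctrl.grip_depth is the distance from the TCP to the grasp point, in m); x points along the fingers, y is the direction in which the jaws open and shut, and the axes are right-handed (so a half turn about x gives the same grasp; the last joint's range is limited). The gripper opens to 85 mm and grips with 20 to 120 N. Pads are 22 mm wide; open, the fingers measure 114 mm over their backs; the gripper's body (76 mm by 85 mm) begins 54 mm behind the grasp point. The pads swing forward as they close: fully open they stand 13 mm farther back than shut.
Start: joints at [-1.313, 0.181, 1.607, -0, 1.354, -0.206], TCP at [0.257, -0.514, 0.231] pointing down, gripper open.
Joint ranges: [-2.99, 2.99], [-0.89, 2.07], [0.3, 2.58], [-1.14, 4.28], [0, 2.63], [-3.12, 3.12]. Speed limits (rad/s): [2.57, 2.57, 3.01, 3.14, 3.14, 3.14].

INTERFACE

Orientations are given as a unit quaternion [w, x, y, z].
In Python, from bench import ctrl gives the robot as it stands.
- The arm moves only by the shell command python3 -m creep 'ROWS'. ROWS is text: rows parted by semicolons, each of 7 numbers parted by spaces: the opening, from 0 (shut) to 1 (fully open), then the shift along the tool's x, y, z in cm, then the turn, a rotation vector about the tool's x, y, z in rad. In form: claw x y z ax ay az; .... A call has 1 to 10 rows; each row shifts and turns the pose as measured when the row begins, along the tool's axes as they then stand; what a row does not reach is not made up. A row lasts 1/8 s, in which the tool goes at most 62.5 mm and 10.7 degrees, less where a joint would pass 70% of its speed; a pose out of reach is approached as far as the arm can. A call with a gripper value outside its range is refused whole. The fingers move at their own pace and stop on an object; the grip force is fixed at half the most. Time passes only in rows, so rows that do not move let the fingers close. It gives the time, the measured TCP pose, the force and the opening at its end, in the units of the state.
- ctrl.get_obs(): the state, without advancing time (a new reading comes with each control period).
- ctrl.camera(name): name is "side" or "top"; returns (picture, depth): 480x640x3 uint8, blue, green, red; 480x640 float32, m along the optical axis (not along the pixel's ray), 0 where there is no reading.
- ctrl.calibration(name): a dict with "mtx" (3x3 intrinsics, pixels), "R" (3x3) and "t" (3): a world point X has camera coordinates R X + t. Camera axes: x right, y down, z forward; pixel columns grow to the right and rows downward; lengths in m; the calibration is good to about 2 mm. A picture is of the moment at which its call begins. calibration takes no time and is no camera call.
- ctrl.hand_in(): hands the job in, once; it reports no verdict.
Trained networks look in the newest picture that a camera, given by its name, has taken for a name from the list of things; names that differ only in an ending like _2 or _b are one class to them, and where a whole thing is asked for, a point or a joint stands for the part that bears it (a point fixed in the world has none). Each returns a list of dicts, best first, with "confidence" (0 to 1); they miss things now and then, are a little off and sometimes report something else, mostly with a low value. They report only what shows in the picture. A call takes as long as a camera call. They do not tell look-alikes from the thing itself.
- ctrl.find_in(query, camera): "rect" ([left, top, right, bottom] in pixels, round what is visible of it).
The state is a dict: "time_s": time; "q": joint angles; "dq": joint speeds; "joint_efforts": joint torques, N m; "eef_pos": TCP position; "eef_rot": TCP orientation; "wrist_force": force on the tool from outside, world axes, zero at the start; "torque": the same for the moment, N m; "opening": opening from 0.0 (shut) to 1.0 (fully open).
Only numpy, scipy, OpenCV 4.12 (cv2) and the standard library are available. Lean on these libraries where they do the work, as an engineer would, in place of code of your own. Each camera call takes 0.05 s, during which the arm holds its last target.

TASK

Check how damp the paper box is: lift the gauge rod off its rest, slide it into the sloping guide tube on the box until its collar stops on the tube, leave it seated there for a second while you keep hold of it, and pull it out again. Then hold the rod level in the air with its tip centred under the magnifier lens, roughly halfway between the lens and the magnifier's foot, and finish while still holding it there so that the marks can be read. Seat the rod gently, never touch the magnifier with the rod or the gripper, and leave the other things on the table where they are.

Things in the scene. Friction and masses are not known exactly. Their poses are not given: they have to be found in the camera images.
- gauge_rod: gauge rod, 70 g: dark wooden grip (90 long, 14x14), brass disc collar (26 across, 8 thick), round steel shaft (8 across, 85 long) with dark marks. Origin: middle of the grip, on the axis. x axis: along the rod to the tip (grip x -45 to 45, collar 45 to 53, tip 138). Starts level, axis 70 above the table, tip away from the robot, z up. Pinch the grip at its middle, hand upright or leaning along the rod.
- rod_tip (a point): end of the gauge rod's tip, 138 ahead of the middle of the grip
- collar_face (a point): centre of the collar's front face (the face that stops on the tube), 53 ahead of the middle of the grip
- rod_rest: fixed wooden rest: foot 150x44x10 and two forked posts, open at the top; the rod lifts straight up. Origin under the middle of the rod's grip, on the table; x along the rod. Posts at x -40 (under the grip's rear end) and x 62 (under the shaft, ahead of the collar), 8 thick along x, at most 27 wide, up to 78 above the table; the grip is free between them.
- paper_box: fixed light wooden box, 150 deep (x), 180 wide (y), 128 tall with its four short feet, its upper front edge cut off at 45 degrees; the guide tube stands out of the middle of that slope. Origin: centre of the underside; its front faces -x.
- guide_tube: straight brass tube, 25 outside, bore 14, 70 long, standing 40 out of the box's slope; free space beyond its lower end. Origin: centre of its mouth, 116 above the table. z axis: out of the tube along the bore, 45 degrees up toward the box's front; the rod goes in along -z. Seated, the collar's front face lies on the mouth and the tip is 85 inside.
- magnifier: fixed bench magnifier: foot 80x80x12, a round post (12 diameter, 209 tall) at x +30, and a round lens in a dark ring (72 outside, 10 thick) carried level at x -30, on the side that faces the robot. Origin: centre of the foot's underside.
- lens_center (a point): centre of the magnifier's lens, 200 above the table; the ring's underside is 195 above the table, the foot's top 12
- seal_a: bystander: brown stone seal, 20x20x54, standing; origin at the centre of its underside
- glue_stick: bystander: glue stick, 25 across, 88 tall, standing; origin at the centre of its underside
- eraser: bystander: small eraser, 19x43x12; origin at the centre of its underside
- ink_bottle_b: bystander: squeeze bottle of ink, 42 across, 110 tall; origin at the centre of its underside
- tea_cup: bystander: mug with handle, 86x120x88; origin at the centre of its underside
- clip_tin: bystander: flat lidded tin, 54x76x23; origin at the centre of its underside
- water_dropper: bystander: round porcelain water dropper, 55x69x34; origin at the centre of its underside
- brush_case: fixed open calligraphy case between the rod rest and the magnifier, 253 deep (x), 310 wide (y), tray 35 tall; its lid stands open along its far edge, from 110 to 180 ahead of the origin over the full width, up to 260 above the table: carry the rod over or in front of it. Origin: centre of the underside.
There are look-alikes about, which are no part of the job. Several things look just like the magnifier: the one meant starts farthest to the robot's right.

How it is judged:
On the way, in this order (a step that is already met when the one before it is completed fails the run):
1. the rod is seated in the guide tube, its collar face on the mouth, the gripper holding it (distance between collar_face and guide_tube below 0.006 m and z of collar_face in the frame of guide_tube below 0.0035 m and angle between the x axis of gauge_rod and the z axis of guide_tube, either way round below 0.14 rad and contact force between the fingers and gauge_rod above 1 N), for 0.7 s.
2. the rod is drawn fully out of the tube (distance between rod_tip and guide_tube above 0.03 m and distance between collar_face and guide_tube above 0.1 m and contact force between the fingers and gauge_rod above 1 N), for 0.1 s.
At the end, for the whole second after the job is handed in: the gripper still holds the rod, still and touching neither rest, box nor magnifier; the rod is level within about 10 degrees; its tip is within 20 mm sideways of the lens centre and between 50 and 165 mm above the table (lens at 200 mm) (horizontal distance between rod_tip and lens_center below 0.02 m and height (world z) of rod_tip between 0.05 and 0.165 m and angle between gauge_rod's own x axis and vertical between 1.3908 and 1.7508 rad and height (world z) of gauge_rod above 0.04 m and linear speed of gauge_rod below 0.02 m/s and angular speed of gauge_rod below 0.15 rad/s and contact force between the fingers and gauge_rod above 1 N and contact force between gauge_rod and rod_rest below 0.2 N and contact force between gauge_rod and paper_box below 0.2 N and contact force between gauge_rod and magnifier below 0.2 N); the arm keeps its last pose, push and grip.
It fails at once if the rod is jammed hard into the box or tube (over 40 N) (contact force between gauge_rod and paper_box above 40 N).
It fails at once if the magnifier is touched (contact force between any of gauge_rod, the fingers, the arm and magnifier above 1 N).
It fails at once if a bystander is moved by more than 20 mm (distance of any of seal_a, glue_stick, eraser, ink_bottle_b, tea_cup, clip_tin, water_dropper from where it was at the start of the episode above 0.02 m).
It also fails if it takes over 64 s, if anything falls off the work surface, if the arm or the gripper's body presses on something with over 40 N, if the wrist force passes 120 N, or if a joint passes its speed limit or range.

## Working session

There is one attempt and no reset: what is moved stays moved. The work goes in short steps, Python scripts to look and compute and a shell command to move; the robot and the scene stay as the last step left them, time stands still between calls to the robot, and variables do not carry over. Pictures are saved under pics/ and viewed, and the job is handed in when it is done.

```bash
ls; mkdir -p pics
python3 - <<'E'
from bench import ctrl
import cv2,numpy as np
for n in("side","top"):
    p,d=ctrl.camera(n); cv2.imwrite(f"pics/{n}0.png",p); np.save(f"{n}_d0.npy",d)
    c=ctrl.calibration(n); print(n,c['mtx'].round(1).tolist(),c['R'].round(3).tolist(),c['t'].round(3).tolist())
    for q in("gauge_rod","rod_rest","paper_box","guide_tube","magnifier","brush_case"):
        print(q,[(np.round(r['rect']).tolist(),round(r['confidence'],2)) for r in ctrl.find_in(q,n)][:6])
o=ctrl.get_obs();print(o, ctrl.grip_depth)
E
```

```text
pics
side [[453.0, 0.0, 318.4], [0.0, 453.0, 229.9], [0.0, 0.0, 1.0]] [[-0.911, -0.413, -0.012], [-0.147, 0.352, -0.924], [0.386, -0.84, -0.382]] [0.501, 0.204, 1.136]
gauge_rod [([267.0, 284.0, 339.0, 293.0], 0.58)]
rod_rest [([282.0, 285.0, 345.0, 323.0], 0.61)]
paper_box [([195.0, 235.0, 270.0, 311.0], 0.69)]
guide_tube [([242.0, 254.0, 260.0, 270.0], 0.45)]
magnifier [([352.0, 174.0, 373.0, 235.0], 0.96), ([236.0, 188.0, 265.0, 257.0], 0.74)]
brush_case []
top [[440.8, 0.0, 318.4], [0.0, 440.8, 239.3], [0.0, 0.0, 1.0]] [[-0.011, -1.0, 0.017], [-0.998, 0.009, -0.07], [0.07, -0.018, -0.997]] [0.047, 0.533, 1.19]
gauge_rod [([244.0, 220.0, 263.0, 287.0], 0.72)]
rod_rest [([242.0, 240.0, 270.0, 295.0], 0.9)]
paper_box [([210.0, 134.0, 301.0, 217.0], 0.88), ([230.0, 318.0, 240.0, 327.0], 0.33)]
guide_tube [([255.0, 179.0, 269.0, 199.0], 0.48)]
magnifier [([318.0, 112.0, 359.0, 169.0], 0.89), ([430.0, 219.0, 490.0, 257.0], 0.82)]
brush_case []
{'time_s': 0.7, 'q': array([-1.31325179e+00,  1.80788825e-01,  1.60698787e+00,  2.75508837e-05,
        1.35379551e+00, -2.06297128e-01]), 'dq': array([-0.00083386, -0.000222  , -0.00088644,  0.00014038,  0.00145174,
        0.00055523]), 'joint_efforts': array([-1.62299471e-04, -4.44717979e+01, -3.51617503e+01, -2.46361296e-04,
        8.26558353e-04, -9.46175618e-06]), 'eef_pos': array([ 0.25727888, -0.51425711,  0.23130062]), 'eef_rot': array([ 0.16253156,  0.68818537,  0.1625176 , -0.68816598]), 'wrist_force': array([-0.11098162, -0.14996227,  0.32984587]), 'torque': array([ 0.01994681,  0.03416876, -0.01378777]), 'opening': 1.002715718496309} 0.0187
```

View pics/side0.png

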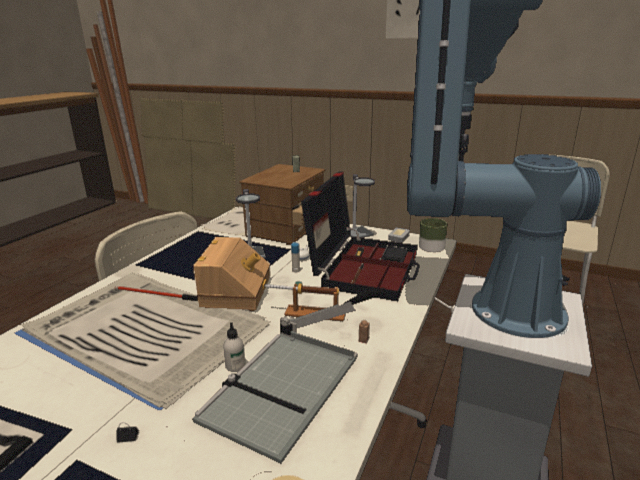

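View pics/top0.png

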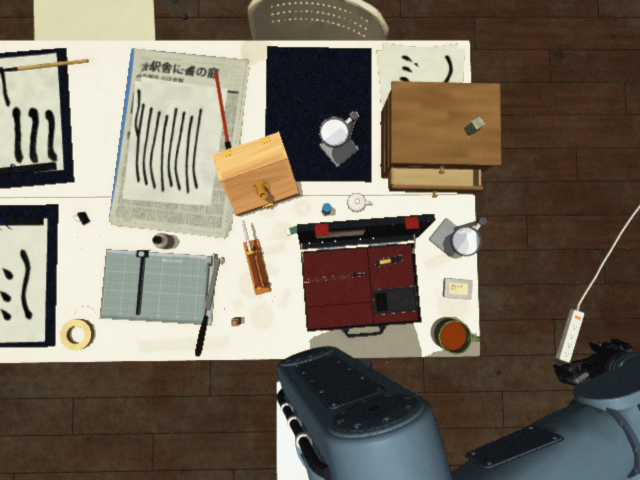

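```bash
cat > h.py <<'E'
from bench import ctrl
import cv2,numpy as np
def cloud(n,d):
    c=ctrl.calibration(n);K=c['mtx'];v,u=np.mgrid[0:480,0:640]
    P=np.stack([(u-K[0,2])/K[0,0]*d,(v-K[1,2])/K[1,1]*d,d],-1)
    W=(P-c['t'])@c['R']; W[d==0]=np.nan
    return W
def proj(n,X):
    c=ctrl.calibration(n);p=(c['R']@np.atleast_2d(X).T).T+c['t'];q=p@c['mtx'].T;return q[:,:2]/q[:,2:]
def atz(n,u,v,z):
    c=ctrl.calibration(n);r=c['R'].T@np.linalg.solve(c['mtx'],[u,v,1.]);o=-c['R'].T@c['t'];return o+r*(z-o[2])/r[2]
E
python3 - <<'E'
from h import *
p=cv2.imread("pics/top0.png");s=cv2.imread("pics/side0.png")
def crop(im,x0,y0,x1,y1,k):return cv2.resize(im[y0:y1,x0:x1],None,fx=k,fy=k,interpolation=cv2.INTER_CUBIC)
cv2.imwrite("pics/c1.png",crop(p,200,120,320,310,3))
cv2.imwrite("pics/c2.png",crop(s,180,160,380,330,4))
cv2.imwrite("pics/c3.png",crop(p,420,200,500,360,3))
W=cloud("top",np.load("top_d0.npy"))
for n,u,v in[("box",240,150),("collar",252,243),("shaft",249,230),("grip",257,262),("grip2",254,255),("tip",245,222),("lens",467,240),("tube",262,195),("table",290,260),("post",482,223)]:
    print(n,W[v,u].round(3),W[v-1:v+2,u-1:u+2,2].round(3).tolist())
E
```

```text
box [0.751 0.238 0.133] [[0.127, 0.127, 0.129], [0.128, 0.133, 0.125], [0.126, 0.129, 0.131]]
collar [0.525 0.224 0.01 ] [[0.011, 0.013, 0.012], [0.012, 0.01, 0.008], [0.011, 0.01, 0.008]]
shaft [0.562 0.234 0.002] [[-0.002, 0.001, 0.004], [0.002, 0.002, 0.004], [0.001, 0.001, 0.003]]
grip [0.473 0.211 0.01 ] [[0.009, 0.006, 0.008], [0.012, 0.01, 0.008], [0.01, 0.011, 0.01]]
grip2 [0.492 0.219 0.009] [[0.074, 0.004, 0.009], [0.075, 0.009, 0.012], [0.079, 0.062, 0.014]]
tip [0.584 0.245 0.   ] [[0.002, 0.001, 0.006], [0.072, 0.0, 0.001], [0.078, 0.0, -0.002]]
lens [ 0.515 -0.302  0.204] [[0.206, 0.202, 0.203], [0.206, 0.204, 0.206], [0.206, 0.204, 0.204]]
tube [0.641 0.186 0.107] [[0.101, 0.099, 0.1], [0.105, 0.107, 0.106], [0.109, 0.11, 0.108]]
table [ 0.478  0.121 -0.002] [[-0.004, 0.003, -0.0], [0.001, -0.002, 0.0], [0.001, 0.001, -0.004]]
post [ 0.554 -0.337  0.209] [[0.209, 0.211, 0.207], [0.213, 0.209, 0.212], [0.207, 0.21, 0.211]]
```

View pics/c1.png

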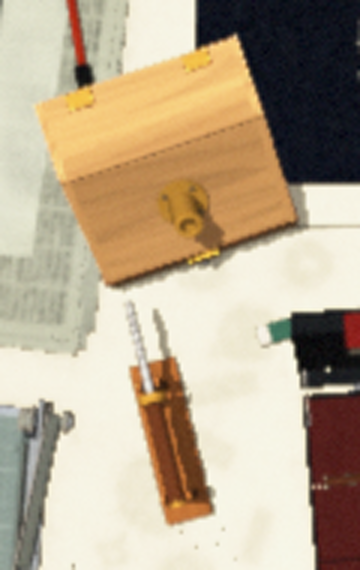

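View pics/c2.png

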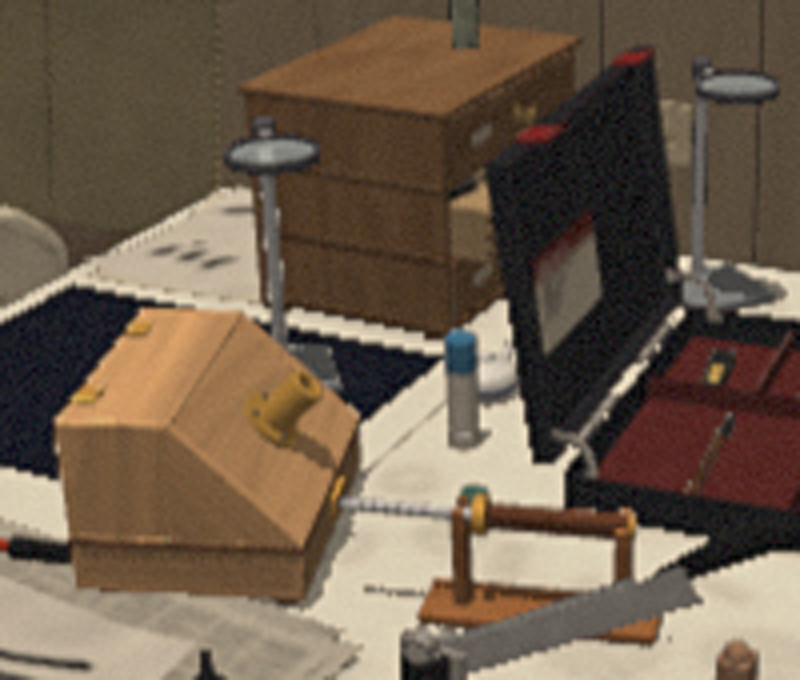

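View pics/c3.png

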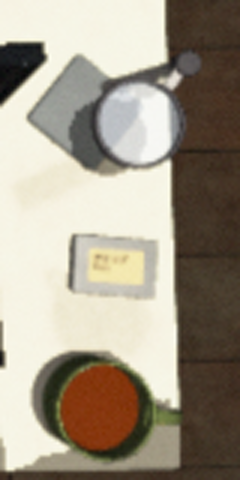

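Run:
```python
from h import *
W=cloud("top",np.load("top_d0.npy"))
m=np.zeros((480,640),bool); m[215:295,238:272]=1
z=W[...,2]; m&=(z>0.055)&(z<0.095)
Q=W[m]; print(len(Q)); xy=Q[:,:2]; 
l=cv2.fitLine(xy.astype(np.float32),cv2.DIST_HUBER,0,1e-4,1e-4).ravel();d=l[:2]*np.sign(l[0]);c=l[2:]
t=(xy-c)@d; n=(xy-c)@[-d[1],d[0]]
print("dir",d,"yaw",np.arctan2(d[1],d[0]),"span",t.min(),t.max(), c+d*t.min(), c+d*t.max(),"w")
for a in np.arange(t.min(),t.max(),.01):
    k=(t>=a)&(t<a+.01); print(round(a-t.min(),3),k.sum(),n[k].mean().round(4),n[k].min().round(4),n[k].max().round(4),np.median(Q[k,2]).round(4))
# side camera rod
Ws=cloud("side",np.load("side_d0.npy"))
ms=np.zeros((480,640),bool); ms[278:300,262:345]=1; zs=Ws[...,2]; ms&=(zs>0.058)&(zs<0.09)
Qs=Ws[ms]; k=(np.abs((Qs[:,:2]-c)@[-d[1],d[0]])<.03); Qs=Qs[k]
ts=(Qs[:,:2]-c)@d-t.min(); ns=(Qs[:,:2]-c)@[-d[1],d[0]]
print("side")
for a in np.arange(-.02,.2,.01):
    k=(ts>=a)&(ts<a+.01)
    if k.sum():print(round(a,3),k.sum(),ns[k].mean().round(4),ns[k].min().round(4),ns[k].max().round(4),Qs[k,2].mean().round(4),Qs[k,2].max().round(4))
```

```text
372
dir [0.97140324 0.23743568] yaw 0.23972519 span -0.07742502553455063 0.10668936747353297 [0.40302996 0.19729988] [0.58187927 0.2410152 ] w
0.0 37 -0.0004 -0.0129 0.0127 0.0766
0.01 24 0.0006 -0.0062 0.0143 0.0767
0.02 23 0.0001 -0.0066 0.0078 0.077
0.03 21 0.0002 -0.0063 0.0077 0.0771
0.04 22 0.0004 -0.0058 0.0074 0.0766
0.05 23 -0.0002 -0.0064 0.0068 0.0781
0.06 21 -0.0002 -0.0064 0.0069 0.0782
0.07 22 -0.0005 -0.0064 0.0058 0.0772
0.08 22 -0.0001 -0.0063 0.0074 0.0764
0.09 38 -0.0003 -0.0118 0.0124 0.0792
0.1 27 0.0005 -0.0097 0.0102 0.0731
0.11 17 0.0002 -0.0096 0.0099 0.0759
0.12 12 -0.0002 -0.0031 0.0038 0.0737
0.13 12 -0.0001 -0.0034 0.0038 0.0754
0.14 12 0.0002 -0.0034 0.0039 0.074
0.15 12 -0.0002 -0.0031 0.0037 0.0747
0.16 12 -0.0001 -0.0035 0.004 0.075
0.17 11 0.0007 -0.0029 0.0043 0.0731
0.18 4 -0.0002 -0.0017 0.001 0.0738
side
0.0 36 0.0073 -0.0122 0.0175 0.0712 0.079
0.01 35 0.0069 -0.008 0.0161 0.0727 0.0803
0.02 25 0.0057 -0.0054 0.0107 0.0735 0.0787
0.03 30 0.0045 -0.0057 0.0106 0.0737 0.0793
0.04 28 0.0058 -0.0015 0.0117 0.0732 0.0784
0.05 26 0.0053 -0.0036 0.0093 0.0733 0.0796
0.06 29 0.005 -0.0059 0.0109 0.0738 0.0796
0.07 28 0.0055 -0.0029 0.0109 0.0729 0.0787
0.08 26 0.0052 -0.0032 0.0105 0.0733 0.0786
0.09 43 0.0064 -0.0063 0.0153 0.0745 0.0846
0.1 33 0.0044 -0.0119 0.0135 0.0716 0.0847
0.11 26 0.0056 -0.0055 0.0137 0.0716 0.078
0.12 12 0.0028 -0.0006 0.006 0.0724 0.0752
0.13 11 0.0035 0.0004 0.0073 0.0722 0.0744
0.14 16 0.0026 -0.0024 0.0065 0.0723 0.0752
0.15 11 0.0025 -0.0019 0.0053 0.0723 0.0738
0.16 12 0.0042 0.001 0.0069 0.0723 0.0759
0.17 15 0.0023 -0.0055 0.0065 0.072 0.0757
0.18 6 0.0023 0.0005 0.0051 0.0719 0.0751
```

Run:
```python
from h import *
from scipy.optimize import least_squares
pl={}
for n,reg,ex in(("top",(150,212,222,300),(176,205,248,275)),("side",(232,300,220,272),(248,285,238,266))):
    W=cloud(n,np.load(f"{n}_d0.npy")); m=np.zeros((480,640),bool); m[reg[0]:reg[1],reg[2]:reg[3]]=1; m[ex[0]:ex[1],ex[2]:ex[3]]=0
    Q=W[m]; Q=Q[(Q[:,2]>0.05)&(Q[:,2]<0.12)]
    # RANSAC-ish: plane normal ~ (-s cos y, -s sin y, s)
    best=None
    rng=np.random.default_rng(0)
    for _ in range(500):
        a=Q[rng.choice(len(Q),3,False)];nn=np.cross(a[1]-a[0],a[2]-a[0]);nn/=np.linalg.norm(nn)+1e-9;nn*=np.sign(nn[2])
        if abs(nn[2]-.707)>.1: continue
        k=np.abs((Q-a[0])@nn)<.004
        if best is None or k.sum()>best.sum():best=k
    A=Q[best];c=A.mean(0);nn=np.linalg.svd(A-c)[2][2];nn*=np.sign(nn[2])
    print(n,best.sum(),len(Q),"n",nn.round(4),"yaw",np.arctan2(-nn[1],-nn[0]).round(4),"tilt",np.degrees(np.arccos(nn[2])).round(2),"c",c.round(4),"off",(nn@c).round(4)); pl[n]=(nn,c)
# box yaw from top-image edges: colours
for yaw in (0.24,):
  pass
for n,reg in(("top",(174,206,246,276)),("side",(246,288,236,268))):
    W=cloud(n,np.load(f"{n}_d0.npy"));Q=W[reg[0]:reg[1],reg[2]:reg[3]].reshape(-1,3)
    nn,c=pl[n]
    h=(Q-c)@nn; k=(h>.008)&(h<.05)&(Q[:,2]>.08)&(Q[:,2]<.14);Q=Q[k];h=h[k]
    print(n,len(Q),"hmax",np.percentile(h,[50,90,97,100]).round(4))
    np.save(f"tube_{n}.npy",Q)
    print(Q.mean(0).round(4),Q.min(0).round(4),Q.max(0).round(4))
```

```text
top 1409 1460 n [-0.6676 -0.2247  0.7098] yaw 0.3246 tilt 44.78 c [0.6661 0.191  0.0884] off -0.4248
side 437 892 n [-0.6719 -0.2163  0.7083] yaw 0.3115 tilt 44.9 c [0.659  0.2348 0.0928] off -0.4279
top 127 hmax [0.031  0.0407 0.042  0.0437]
[0.649  0.1861 0.1126] [0.6307 0.1719 0.0989] [0.6683 0.2021 0.128 ]
side 135 hmax [0.0288 0.04   0.0408 0.0421]
[0.6486 0.1933 0.1084] [0.6315 0.1715 0.0866] [0.6698 0.2051 0.1244]
```

Run:
```python
from h import *
from scipy.optimize import least_squares
s=np.sqrt(.5)
def ax(y):return np.array([-s*np.cos(y),-s*np.sin(y),s])
T={n:np.load(f"tube_{n}.npy") for n in("top","side")}
for names in(("top",),("side",),("top","side")):
    Q=np.vstack([T[n] for n in names])
    # mouth plane: offset along axis such that mouth height 116
    def f(p,full=False):
        y=p[2];a=ax(y);M=np.array([p[0],p[1],.116]);r=Q-M;h=r@a;rad=np.linalg.norm(r-h[:,None]*a,axis=1)
        # nearest of: outer surface, mouth annulus
        e=np.where((h>-.004)&(rad<.0125),h*1.0,rad-.0125)
        e=np.where((rad<.0065)&(h>-.03),0,e)
        e=np.where(h<-.03,0,e)
        return np.append(e/.002,(p[2]-.318)/.01)
    b=None
    for dx in(-.006,0,.006):
      for dy in(-.006,0,.006):
        r=least_squares(f,[.638+dx,.184+dy,.318],loss="soft_l1")
        if b is None or r.cost<b.cost:b=r
    print(names,b.x.round(4),b.cost)
# lateral centre by silhouettes: print lateral extents
y=.318;l=np.array([-np.sin(y),np.cos(y),0])
for n in T: 
    q=T[n]@l; print(n,"lat",q.min().round(4),q.max().round(4))
p=cv2.imread("pics/top0.png")
cv2.imwrite("pics/c4.png",cv2.resize(p[165:215,235:295],None,fx=10,fy=10,interpolation=cv2.INTER_CUBIC))
p=cv2.imread("pics/side0.png")
cv2.imwrite("pics/c5.png",cv2.resize(p[240:290,225:285],None,fx=10,fy=10,interpolation=cv2.INTER_CUBIC))
# box far/top edges yaw in top view: project clicks
for a,b_,z in(((214,155.3),(278,132.5),.128),((221.5,180.5),(287,161),.128)):
    A=atz("top",*a,z);B=atz("top",*b_,z);v=A-B;print(A.round(3),B.round(3),np.linalg.norm(v).round(4),"yaw",np.arctan2(-v[0],v[1]).round(4))
```

```text
('top',) [0.6394 0.1839 0.318 ] 33.66470737311944
('side',) [0.6423 0.1845 0.3171] 44.700538597798065
('top', 'side') [0.6408 0.1843 0.3124] 96.90263910470892
top lat -0.0382 -0.0137
side lat -0.0398 -0.0084
[0.74  0.304 0.128] [0.797 0.143 0.128] 0.171 yaw 0.3439
[0.675 0.285 0.128] [0.724 0.121 0.128] 0.1713 yaw 0.2876
```

View pics/c4.png

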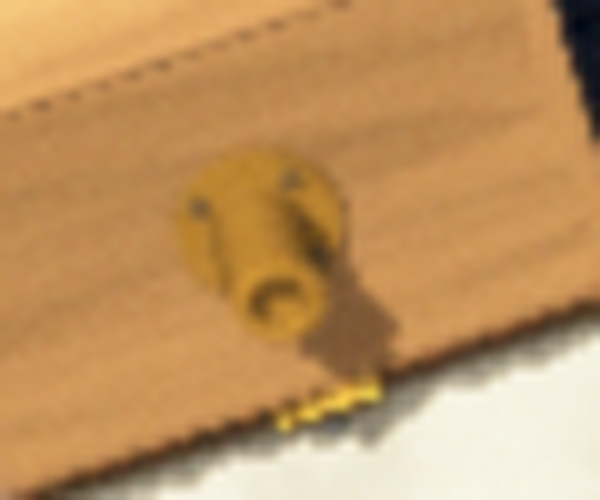

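View pics/c5.png

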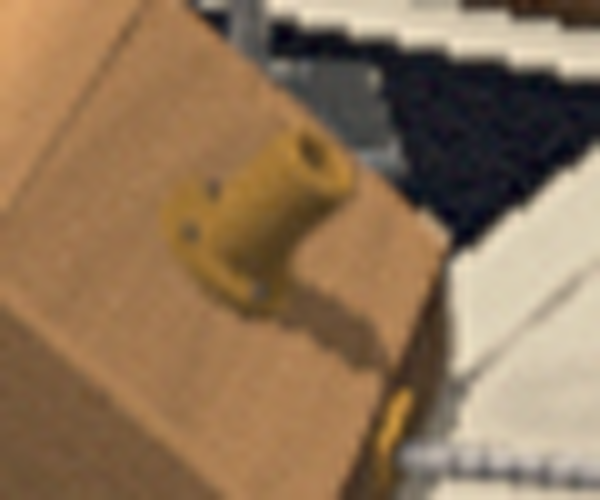

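Run:
```python
from h import *
print(atz("top",262.55,195.0,.116).round(4),atz("side",256.3,254.7,.116).round(4))
for M in([.6394,.1839,.116],[.6408,.1843,.116],[.6423,.1845,.116]): print(proj("top",M).round(2),proj("side",M).round(2))
P=[ctrl.calibration(n)["mtx"]@np.c_[ctrl.calibration(n)["R"],ctrl.calibration(n)["t"]] for n in("top","side")]
X=cv2.triangulatePoints(P[0],P[1],np.array([262.55,195.0]),np.array([256.3,254.7])).ravel();print((X[:3]/X[3]).round(4))
# rod tip in side
print(proj("side",[.5815,.2409,.07]),proj("side",[.448,.2084,.07]))
# lens centre
W=cloud("top",np.load("top_d0.npy"));m=np.zeros((480,640),bool);m[215:265,440:500]=1;z=W[...,2];m&=(z>.18);Q=W[m]
k=(np.linalg.norm(Q[:,:2]-[.512,-.300],axis=1)<.05);print(len(Q),Q[k].min(0).round(4),Q[k].max(0).round(4))
print("lens",atz("top",466.0,241,.205).round(4))
```

```text
[0.6399 0.1835 0.116 ] [0.6455 0.1799 0.116 ]
[[262.39 195.2 ]] [[257.48 255.7 ]]
[[262.23 194.65]] [[256.94 255.67]]
[[262.15 194.06]] [[256.41 255.6 ]]
[0.641  0.184  0.1184]
[[266.56369013 285.37053844]] [[320.66173565 289.93900168]]
857 [ 0.4778 -0.3354  0.1949] [ 0.5528 -0.2631  0.2101]
lens [ 0.5128 -0.299   0.205 ]
```

```bash
cat >> h.py <<'E'
from scipy.spatial.transform import Rotation as Ro, Slerp
GD=.0187
def cur():
    o=ctrl.get_obs();w=o['eef_rot'];return np.array(o['eef_pos']),Ro.from_quat([w[1],w[2],w[3],w[0]]),o
def toolR(yaw,pitch,lean,flip=1):
    # rod yaw, pitch(down +), hand leaning back by 'lean' (rel. to rod normal)
    d=np.array([np.cos(yaw)*np.cos(pitch),np.sin(yaw)*np.cos(pitch),-np.sin(pitch)]); l=np.array([-np.sin(yaw),np.cos(yaw),0]); n=np.cross(d,l)
    x=-np.cos(lean)*n+np.sin(lean)*d; y=flip*l
    return Ro.from_matrix(np.c_[x,y,np.cross(x,y)]),d
def plan(p1,R1,vmax=5.,wmax=.17,nmin=1):
    p0,R0,o=cur();rv=(R0.inv()*R1).as_rotvec();D=np.linalg.norm(p1-p0)*100
    N=max(nmin,int(np.ceil(max(D/vmax,np.linalg.norm(rv)/wmax))))
    print("dist cm",D.round(2),"rot",np.linalg.norm(rv).round(3),"N",N,"total shift tool cm",(R0.inv().apply(p1-p0)*100).round(2),"rv",rv.round(3))
    for i in range(N):
        Ri=R0*Ro.from_rotvec(rv*i/N);print(Ri.inv().apply((p1-p0)/N*100).round(2),(rv/N).round(3))
E
python3 - <<'E'
from h import *
p,R,o=cur();print(R.as_matrix().round(3).tolist())
for fl in(1,-1):
    Rt,d=toolR(.24,0,.55,fl);print(fl,Rt.as_matrix().round(3).tolist())
    G=np.array([.448,.2084,.07])+Rt.apply([GD,0,0]);A=G-Rt.apply([.12,0,0]);print("G",G.round(4),"A",A.round(4))
    plan(np.array([.40,.10,.32]),Rt)
E
```

```text
[[0.0, 0.447, -0.894], [-0.0, -0.894, -0.447], [-1.0, 0.0, -0.0]]
1 [[0.508, -0.238, 0.828], [0.124, 0.971, 0.203], [-0.853, 0.0, 0.523]]
G [0.4575 0.2107 0.0541] A [0.3966 0.1958 0.1564]
dist cm 63.68 rot 2.926 N 18 total shift tool cm [ -8.87 -48.55 -40.25] rv [-2.815 -0.089  0.794]
[-0.49 -2.7  -2.24] [-0.156 -0.005  0.044]
[-0.62 -2.29 -2.62] [-0.156 -0.005  0.044]
[-0.72 -1.83 -2.94] [-0.156 -0.005  0.044]
[-0.8  -1.31 -3.19] [-0.156 -0.005  0.044]
[-0.87 -0.76 -3.34] [-0.156 -0.005  0.044]
[-0.9  -0.19 -3.41] [-0.156 -0.005  0.044]
[-0.92  0.38 -3.4 ] [-0.156 -0.005  0.044]
[-0.9   0.94 -3.29] [-0.156 -0.005  0.044]
[-0.87  1.48 -3.09] [-0.156 -0.005  0.044]
[-0.81  1.98 -2.82] [-0.156 -0.005  0.044]
[-0.72  2.43 -2.47] [-0.156 -0.005  0.044]
[-0.62  2.81 -2.05] [-0.156 -0.005  0.044]
[-0.49  3.12 -1.59] [-0.156 -0.005  0.044]
[-0.36  3.35 -1.08] [-0.156 -0.005  0.044]
[-0.21  3.49 -0.54] [-0.156 -0.005  0.044]
[-0.06  3.54  0.01] [-0.156 -0.005  0.044]
[0.1  3.49 0.56] [-0.156 -0.005  0.044]
[0.26 3.35 1.1 ] [-0.156 -0.005  0.044]
-1 [[0.508, 0.238, -0.828], [0.124, -0.971, -0.203], [-0.853, 0.0, -0.523]]
G [0.4575 0.2107 0.0541] A [0.3966 0.1958 0.1564]
dist cm 63.68 rot 0.593 N 13 total shift tool cm [ -8.87 -48.55 -40.25] rv [0.218 0.548 0.062]
[-0.68 -3.73 -3.1 ] [0.017 0.042 0.005]
[-0.57 -3.78 -3.06] [0.017 0.042 0.005]
[-0.46 -3.83 -3.02] [0.017 0.042 0.005]
[-0.35 -3.88 -2.97] [0.017 0.042 0.005]
[-0.25 -3.93 -2.92] [0.017 0.042 0.005]
[-0.14 -3.98 -2.86] [0.017 0.042 0.005]
[-0.04 -4.02 -2.8 ] [0.017 0.042 0.005]
[ 0.05 -4.07 -2.73] [0.017 0.042 0.005]
[ 0.15 -4.11 -2.65] [0.017 0.042 0.005]
[ 0.24 -4.16 -2.58] [0.017 0.042 0.005]
[ 0.32 -4.2  -2.49] [0.017 0.042 0.005]
[ 0.41 -4.25 -2.41] [0.017 0.042 0.005]
[ 0.49 -4.29 -2.32] [0.017 0.042 0.005]
```

Candidates for each thing (top picture):
- **Rod:** the grip and steel shaft in the rest at (253,255). Rejected: red brush at (222,110), cutter blade at (208,300).
- **Magnifier:** lens at (466,241), which is farthest right. Rejected: lens at (335,131).
- **Tube:** mouth at (263,195).

The crops confirm these. Next I lift and carry toward the rod.

```bash
python3 -m creep '0.6 -4 0 0 0 0 0; 0.6 -4 0 0 0 0 0; 0.6 0 -4 -3.2 0.02 0.04 0; 0.6 0 -4 -3.2 0.02 0.04 0; 0.6 0 -4 -3.2 0.02 0.04 0; 0.6 0 -4 -3.2 0.02 0.04 0; 0.6 0 -4 -3.2 0.02 0.04 0; 0.6 0 -4 -3.2 0.02 0.04 0'
python3 - <<'E'
from h import *
Rt,d=toolR(.24,0,.55,-1);plan(np.array([.40,.12,.30]),Rt)
E
```

```text
time_s: 1.7
eef_pos: [0.3371, -0.2122, 0.3347]
eef_rot: [0.097, 0.777, 0.137, -0.607]
wrist_force: [0.8, 0.7, 0.6]
opening: 0.598
dist cm 33.99 rot 0.319 N 7 total shift tool cm [  7.95 -29.22 -15.45] rv [0.084 0.303 0.052]
[ 1.14 -4.17 -2.21] [0.012 0.043 0.007]
[ 1.2  -4.21 -2.11] [0.012 0.043 0.007]
[ 1.26 -4.24 -2.  ] [0.012 0.043 0.007]
[ 1.31 -4.27 -1.9 ] [0.012 0.043 0.007]
[ 1.36 -4.31 -1.79] [0.012 0.043 0.007]
[ 1.4  -4.34 -1.68] [0.012 0.043 0.007]
[ 1.44 -4.37 -1.56] [0.012 0.043 0.007]
```

```bash
python3 -m creep '0.6 1.1 -4.2 -2.2 0.01 0.045 0.01; 0.6 1.2 -4.2 -2.1 0.01 0.045 0.01; 0.6 1.25 -4.2 -2 0.01 0.045 0.01; 0.6 1.3 -4.3 -1.9 0.01 0.045 0.01; 0.6 1.35 -4.3 -1.8 0.01 0.045 0; 0.6 1.4 -4.3 -1.7 0.01 0.045 0; 0.6 1.4 -4.4 -1.6 0.01 0.045 0; 0.6 0 0 0 0 0 0'
python3 - <<'E'
from h import *
Rt,d=toolR(.24,0,.55,-1);G=np.array([.448,.2084,.07])+Rt.apply([GD,0,0]);plan(G-Rt.apply([.08,0,0]),Rt)
E
```

```text
time_s: 2.7
eef_pos: [0.3994, 0.1339, 0.3026]
eef_rot: [0.062, 0.873, 0.115, -0.47]
wrist_force: [0.7, 0.3, 0.2]
opening: 0.6
dist cm 19.32 rot 0.04 N 4 total shift tool cm [16.95 -6.01  7.05] rv [ 0.02  -0.032  0.012]
[ 4.24 -1.5   1.76] [ 0.005 -0.008  0.003]
[ 4.25 -1.51  1.74] [ 0.005 -0.008  0.003]
[ 4.26 -1.51  1.71] [ 0.005 -0.008  0.003]
[ 4.27 -1.51  1.68] [ 0.005 -0.008  0.003]
```

```bash
python3 -m creep '0.6 4.2 -1.5 1.8 0.005 -0.008 0.003; 0.6 4.2 -1.5 1.7 0.005 -0.008 0.003; 0.6 4.2 -1.5 1.7 0.005 -0.008 0.003; 0.6 4.2 -1.5 1.7 0.005 -0.008 0.003; 0.6 0 0 0 0 0 0'
python3 - <<'E'
from h import *
Rt,d=toolR(.24,0,.55,-1);G=np.array([.448,.2084,.07])+Rt.apply([GD,0,0]);plan(G,Rt)
p,dd=ctrl.camera("top");cv2.imwrite("pics/t1.png",cv2.resize(p[200:310,200:330],None,fx=5,fy=5,interpolation=cv2.INTER_CUBIC))
p,dd=ctrl.camera("side");cv2.imwrite("pics/s1.png",cv2.resize(p[200:340,220:400],None,fx=4,fy=4,interpolation=cv2.INTER_CUBIC))
E
```

```text
time_s: 3.32
eef_pos: [0.4199, 0.1968, 0.1225]
eef_rot: [0.06, 0.867, 0.101, -0.484]
wrist_force: [-0.6, 0.1, 0.0]
opening: 0.603
dist cm 7.94 rot 0.008 N 2 total shift tool cm [ 7.92 -0.52  0.2 ] rv [-0.001 -0.003 -0.008]
[ 3.96 -0.26  0.1 ] [-0.001 -0.001 -0.004]
[ 3.96 -0.24  0.1 ] [-0.001 -0.001 -0.004]
```

View pics/t1.png

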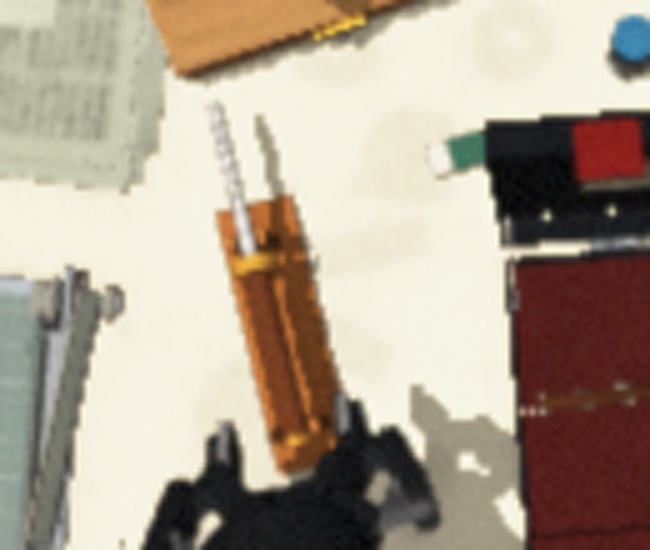

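View pics/s1.png

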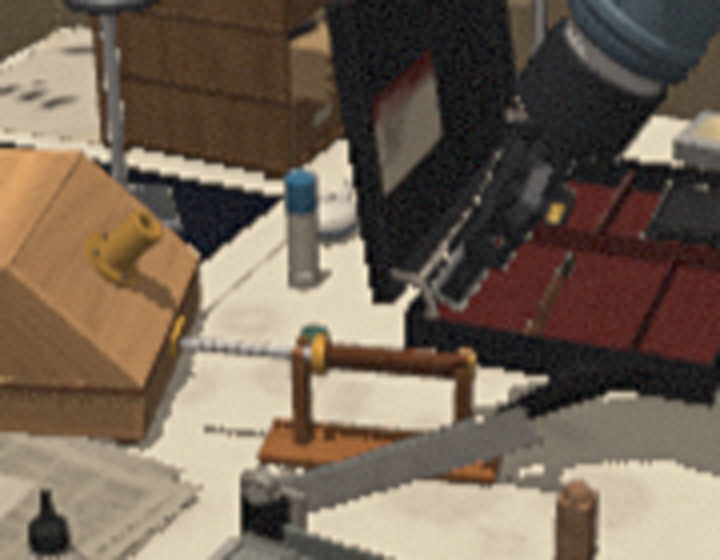

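The fingers straddle the rod evenly: tips at crop (225,440) and (345,410), rod axis between them at about (288,430). Descending.

```bash
python3 -m creep '0.6 3 -0.25 0.1 0 0 -0.005; 0.6 2.5 -0.25 0.1 0 0 0; 0.6 1.5 0 0 0 0 0; 0.6 0.9 0 0 0 0 0'
python3 - <<'E'
from h import *
Rt,d=toolR(.24,0,.55,-1);G=np.array([.448,.2084,.07])+Rt.apply([GD,0,0]);plan(G,Rt)
E
```

```text
time_s: 3.92
eef_pos: [0.4769, 0.2082, 0.0772]
eef_rot: [0.056, 0.878, 0.1, -0.465]
wrist_force: [-0.6, -1.1, -0.3]
opening: 0.599
dist cm 3.03 rot 0.048 N 1 total shift tool cm [ 0.89 -0.7   2.82] rv [-0.006 -0.046 -0.011]
[ 0.89 -0.7   2.82] [-0.006 -0.046 -0.011]
```

Run:
```python
from h import *
p,R,o=cur();print(o['q'].round(3),o['dq'].round(3),o['joint_efforts'].round(1),o['wrist_force'].round(2),o['torque'].round(2))
p,dd=ctrl.camera("side");cv2.imwrite("pics/s2.png",cv2.resize(p[100:340,220:460],None,fx=2.5,fy=2.5,interpolation=cv2.INTER_CUBIC))
```

```text
[0.163 0.009 2.304 0.139 0.236 1.377] [-0.01   0.231 -0.098  0.087 -0.183 -0.089] [  0.1 -26.8 -25.5   0.   -2.4   0.1] [-0.62 -1.13 -0.32] [-0.04  0.29 -0.02]
```

View pics/s2.png

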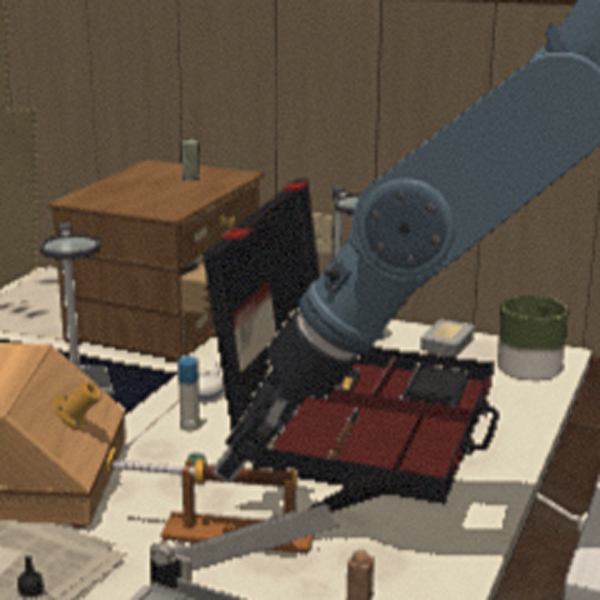

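The wrist is close to straight (q5 = 0.24), so this lean is at the arm's limit. I'll back up and lean the hand less.

```bash
python3 -m creep '0.6 -4 0 0 0 0 0; 0.6 -4 0 0 0 0.05 0; 0.6 0 0 0 0 -0.15 0; 0.6 0 0 0 0 -0.12 0'
python3 - <<'E'
from h import *
p,R,o=cur();print(o['q'].round(3))
Rt,d=toolR(.24,0,.3,-1);G=np.array([.448,.2084,.07])+Rt.apply([GD,0,0]);plan(G-Rt.apply([.08,0,0]),Rt)
E
```

```text
time_s: 4.47
eef_pos: [0.4302, 0.1953, 0.1506]
eef_rot: [0.066, 0.823, 0.091, -0.557]
wrist_force: [-0.7, 0.5, -0.3]
opening: 0.6
[ 0.163 -0.212  2.219  0.024  0.754  1.493]
dist cm 2.38 rot 0.082 N 1 total shift tool cm [ 2.13 -0.87  0.61] rv [-0.011 -0.08  -0.012]
[ 2.13 -0.87  0.61] [-0.011 -0.08  -0.012]
```

```bash
python3 -m creep '0.6 2.1 -0.9 0.6 -0.01 -0.08 -0.01; 0.6 0 0 0 0 0 0'
python3 - <<'E'
from h import *
p,R,o=cur();print(o['q'].round(3))
Rt,d=toolR(.24,0,.3,-1);G=np.array([.448,.2084,.07])+Rt.apply([GD,0,0]);plan(G,Rt)
E
```

```text
time_s: 4.72
eef_pos: [0.4345, 0.2042, 0.1351]
eef_rot: [0.071, 0.802, 0.095, -0.586]
wrist_force: [-0.3, 0.0, 0.5]
opening: 0.601
[ 0.181 -0.12   2.161  0.021  0.792  1.502]
dist cm 8.53 rot 0.01 N 2 total shift tool cm [ 8.5  -0.11  0.65] rv [-0.002 -0.009 -0.003]
[ 4.25 -0.05  0.32] [-0.001 -0.004 -0.001]
[ 4.25 -0.05  0.3 ] [-0.001 -0.004 -0.001]
```

```bash
python3 -m creep '0.6 3 0 0.3 0 -0.01 0; 0.6 3 -0.1 0.3 0 0 0; 0.6 1.5 0 0 0 0 0; 0.6 0.8 0 0 0 0 0; 0.6 0 0 0 0 0 0'
python3 - <<'E'
from h import *
p,R,o=cur();print(o['q'].round(3))
Rt,d=toolR(.24,0,.3,-1);G=np.array([.448,.2084,.07])+Rt.apply([GD,0,0]);plan(G,Rt)
E
```

```text
time_s: 5.35
eef_pos: [0.457, 0.2085, 0.0609]
eef_rot: [0.07, 0.804, 0.094, -0.582]
wrist_force: [-0.2, 0.4, -0.1]
opening: 0.603
[0.183 0.086 2.154 0.023 0.586 1.5  ]
dist cm 0.96 rot 0.018 N 1 total shift tool cm [ 0.73 -0.21  0.59] rv [-0.003 -0.017 -0.005]
[ 0.73 -0.21  0.59] [-0.003 -0.017 -0.005]
```

```bash
python3 -m creep '0.6 0.8 -0.2 0.6 0 -0.02 -0.005; 0.6 0 0 0 0 0 0'
python3 - <<'E'
from h import *
Rt,d=toolR(.24,0,.3,-1);G=np.array([.448,.2084,.07])+Rt.apply([GD,0,0]);plan(G,Rt)
p,dd=ctrl.camera("side");cv2.imwrite("pics/s3.png",cv2.resize(p[230:340,250:380],None,fx=5,fy=5,interpolation=cv2.INTER_CUBIC))
E
```

```text
time_s: 5.6
eef_pos: [0.454, 0.2098, 0.0526]
eef_rot: [0.07, 0.799, 0.096, -0.59]
wrist_force: [1.0, 0.4, -0.4]
opening: 0.596
dist cm 0.08 rot 0.004 N 1 total shift tool cm [ 0.03 -0.01  0.07] rv [-0.003  0.001  0.   ]
[ 0.03 -0.01  0.07] [-0.003  0.001  0.   ]
```

View pics/s3.png

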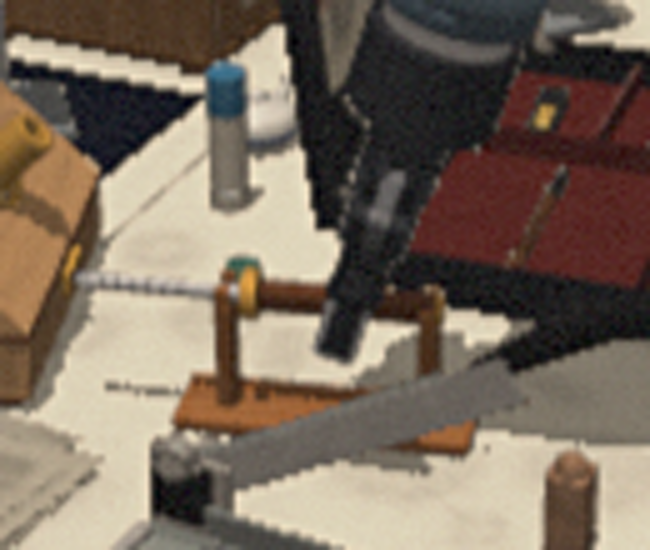

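The finger covers the grip's middle at crop (345,315). Closing.

```bash
python3 -m creep '0 0 0 0 0 0 0; 0 0 0 0 0 0 0; 0 0 0 0 0 0 0; 0 0 0 0 0 0 0; 0 0 0 0 0 0 0; 0 0 0 0 0 0 0'
python3 - <<'E'
from h import *
p,R,o=cur();print(R.as_matrix().T@[0,0,1])
Rt,d=toolR(.24,0,.3,-1);G=np.array([.448,.2084,.07])+Rt.apply([GD,0,0]);plan(G+[0,0,.16],Rt,vmax=4)
E
```

```text
time_s: 6.4
eef_pos: [0.4549, 0.2101, 0.0537]
eef_rot: [0.07, 0.799, 0.096, -0.589]
wrist_force: [-0.1, 0.4, 1.0]
opening: 0.154
[-0.955089   -0.00107062 -0.29631716]
dist cm 15.85 rot 0.003 N 4 total shift tool cm [-15.18  -0.02  -4.55] rv [-0.003 -0.001  0.   ]
[-3.8  -0.   -1.14] [-0.001 -0.     0.   ]
[-3.8  -0.   -1.14] [-0.001 -0.     0.   ]
[-3.8  -0.   -1.14] [-0.001 -0.     0.   ]
[-3.8  -0.   -1.13] [-0.001 -0.     0.   ]
```

```bash
python3 -m creep '0 -1 0 -0.3 0 0 0; 0 -2 0 -0.6 0 0 0; 0 -2.9 0 -0.9 0 0 0; 0 -3.8 0 -1.1 0 0 0; 0 -3.8 0 -1.1 0 0 0; 0 -2 0 -0.6 0 0 0; 0 0 0 0 0 0 0'
cat >> h.py <<'E'
def rodest(tag,prevR=None):
    """rod from top+side clouds near expected place"""
    p,R,o=cur();g=p-R.apply([GD,0,0]);return g
E
python3 - <<'E'
from h import *
p,R,o=cur();print(o['q'].round(3))
pt,dt=ctrl.camera("top");cv2.imwrite("pics/t4.png",pt[130:310,180:360].repeat(3,0).repeat(3,1));np.save("top_d4.npy",dt)
ps,ds=ctrl.camera("side");cv2.imwrite("pics/s4.png",ps[180:340,200:400].repeat(3,0).repeat(3,1));np.save("side_d4.npy",ds)
E
```

```text
time_s: 7.28
eef_pos: [0.4517, 0.2092, 0.2231]
eef_rot: [0.07, 0.799, 0.096, -0.589]
wrist_force: [0.3, -0.2, -0.1]
opening: 0.148
[ 0.184 -0.2    2.031  0.02   1.011  1.509]
```

View pics/t4.png

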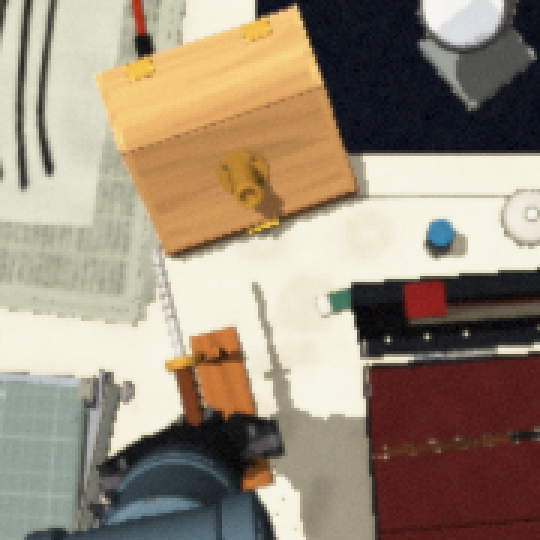

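View pics/s4.png

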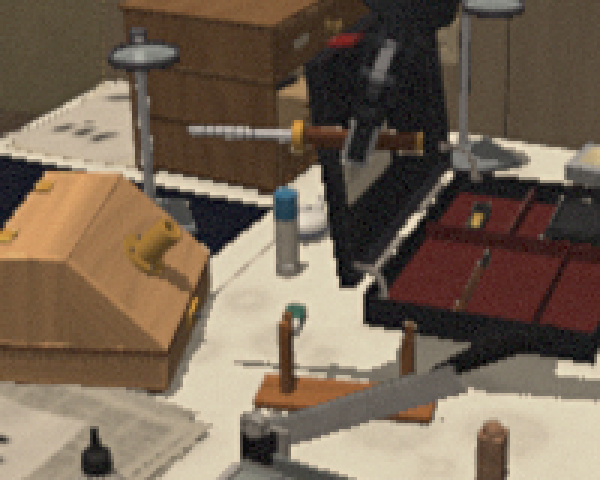

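The rod is lifted clear of the rest and held; in the side picture the tip is at crop (190,130). Now I measure the rod in the tool frame.

```bash
cat >> h.py <<'E'
def rodfit(dt,ds,pitch_guess,yaw_guess):
    """fit shaft (r=4) line with both clouds; returns tip-ish point & dir"""
    from scipy.optimize import least_squares
    p,R,o=cur();g=p-R.apply([GD,0,0]);_,d=toolR(yaw_guess,pitch_guess,0)
    Q=[];C=[]
    for n,dd in(("top",dt),("side",ds)):
        W=cloud(n,dd).reshape(-1,3);W=W[~np.isnan(W[:,0])];r=W-g;t=r@d;rad=np.linalg.norm(r-t[:,None]*d,axis=1)
        k=(t>.062)&(t<.15)&(rad<.02);print(n,k.sum(),"tmax",np.sort(t[k])[-3:].round(4));Q.append(W[k])
        k2=(t>.048)&(t<.058)&(rad<.02);C.append((t[k2].mean() if k2.any() else 0, k2.sum()))
    res={}
    for nm,q in(("top",Q[0]),("side",Q[1]),("both",np.vstack(Q))):
        l=np.array([-d[1],d[0],0]);l/=np.linalg.norm(l);nn=np.cross(d,l)
        def ln(x):
            a=g+l*x[0]+nn*x[1]; v=d+l*x[2]+nn*x[3]; return a,v/np.linalg.norm(v)
        def f(x):
            a,v=ln(x);r=q-a;t=r@v;return (np.linalg.norm(r-t[:,None]*v,axis=1)-.004)/.001
        s=least_squares(f,[0,0,0,0],loss="soft_l1");a,v=ln(s.x)
        print(nm,"yaw",np.arctan2(v[1],v[0]).round(4),"pitch",-np.arcsin(v[2]).round(4),"off mm lat,n",(s.x[:2]*1000).round(2),"at tip138",(a+v*.138).round(4),"rms",np.sqrt(np.mean(np.minimum(s.fun**2,9))).round(2))
        res[nm]=(a,v)
    return g,res
E
python3 - <<'E'
from h import *
p,R,o=cur()
dt=np.load("top_d4.npy");ds=np.load("side_d4.npy");g,r=rodfit(dt,ds,0,.24)
print("g",g.round(4), R.as_matrix().round(4).tolist())
E
```

```text
top 120 tmax [0.1344 0.1361 0.1365]
side 104 tmax [0.1368 0.1392 0.1397]
top yaw 0.2349 pitch 0.021 off mm lat,n [0.27 4.23] at tip138 [0.5792 0.24   0.2397] rms 1.41
side yaw 0.2575 pitch 0.0104 off mm lat,n [-1.42  0.98] at tip138 [0.5788 0.2414 0.2379] rms 1.36
both yaw 0.2345 pitch 0.0238 off mm lat,n [0.5  3.75] at tip138 [0.5791 0.2402 0.2388] rms 1.49
g [0.4451 0.2077 0.2384] [[0.2831, 0.2351, -0.9298], [0.0698, -0.972, -0.2245], [-0.9565, -0.0013, -0.2916]]
```

```bash
cat >> h.py <<'E'
MOUTH=np.array([.6405,.184,.116]);TY=.315
def ins(s,lean=.29,M=None,vmax=4.,wmax=.13,yaw=None,pitch=np.pi/4,L=.138,nmin=1):
    M=MOUTH if M is None else M;Rt,d=toolR(TY if yaw is None else yaw,pitch,lean,-1)
    g=M-d*(s+L);plan(g+Rt.apply([GD,0,0]),Rt,vmax,wmax,nmin)
E
python3 - <<'E'
from h import *
ins(.05)
E
```

```text
dist cm 8.92 rot 0.795 N 7 total shift tool cm [-0.06  8.   -3.94] rv [-0.079 -0.791  0.009]
[-0.01  1.14 -0.56] [-0.011 -0.113  0.001]
[-0.07  1.15 -0.55] [-0.011 -0.113  0.001]
[-0.13  1.15 -0.52] [-0.011 -0.113  0.001]
[-0.18  1.16 -0.49] [-0.011 -0.113  0.001]
[-0.24  1.17 -0.45] [-0.011 -0.113  0.001]
[-0.28  1.17 -0.41] [-0.011 -0.113  0.001]
[-0.33  1.18 -0.36] [-0.011 -0.113  0.001]
```

```bash
python3 -m creep '0 -0.5 1.15 -0.5 -0.01 -0.11 0; 0 -0.5 1.15 -0.5 -0.01 -0.11 0; 0 -0.1 1.15 -0.5 -0.01 -0.11 0; 0 -0.2 1.15 -0.5 -0.01 -0.11 0; 0 -0.2 1.2 -0.45 -0.01 -0.11 0; 0 -0.3 1.2 -0.4 -0.01 -0.11 0; 0 0 1.2 -0.35 -0.01 -0.11 0; 0 0 0 0 0 0 0'
python3 - <<'E'
from h import *
p,R,o=cur();print(o['q'].round(3))
ins(.05)
E
```

```text
time_s: 8.38
eef_pos: [0.4945, 0.1348, 0.2217]
eef_rot: [-0.129, -0.493, -0.083, 0.856]
wrist_force: [-0.8, 0.2, -0.0]
opening: 0.153
[ 0.094  0.436  1.39  -0.097  1.83   1.353]
dist cm 1.64 rot 0.032 N 1 total shift tool cm [-1.54 -0.18 -0.52] rv [0.    0.028 0.016]
[-1.54 -0.18 -0.52] [0.    0.028 0.016]
```

```bash
python3 -m creep '0 -1.5 -0.2 -0.5 0 0.03 0.015; 0 0 0 0 0 0 0; 0 0 0 0 0 0 0'
python3 - <<'E'
from h import *
ins(.05)
pt,dt=ctrl.camera("top");cv2.imwrite("pics/t5.png",cv2.resize(pt[150:270,200:320],None,fx=5,fy=5,interpolation=cv2.INTER_CUBIC));np.save("top_d5.npy",dt)
ps,ds=ctrl.camera("side");cv2.imwrite("pics/s5.png",cv2.resize(ps[180:300,200:340],None,fx=5,fy=5,interpolation=cv2.INTER_CUBIC));np.save("side_d5.npy",ds);cv2.imwrite("pics/t5raw.png",pt);cv2.imwrite("pics/s5raw.png",ps)
rodfit(dt,ds,np.pi/4,.315)
E
```

```text
time_s: 8.75
eef_pos: [0.5046, 0.1416, 0.2332]
eef_rot: [-0.135, -0.509, -0.081, 0.846]
wrist_force: [0.2, 0.8, -1.0]
opening: 0.148
dist cm 0.2 rot 0.008 N 1 total shift tool cm [ 0.04  0.17 -0.08] rv [ 0.001 -0.008  0.   ]
[ 0.04  0.17 -0.08] [ 0.001 -0.008  0.   ]
top 0 tmax []
side 83 tmax [0.1337 0.1348 0.1384]
top yaw 0.315 pitch 0.7854 off mm lat,n [0. 0.] at tip138 [0.606  0.1744 0.1523] rms nan
side yaw 0.3382 pitch 0.776 off mm lat,n [-0.59 -1.41] at tip138 [0.6053 0.176  0.1522] rms 1.25
both yaw 0.3382 pitch 0.776 off mm lat,n [-0.59 -1.41] at tip138 [0.6053 0.176  0.1522] rms 1.25
  return _methods._mean(a, axis=axis, dtype=dtype,
  ret = ret.dtype.type(ret / rcount)
```

View pics/t5.png

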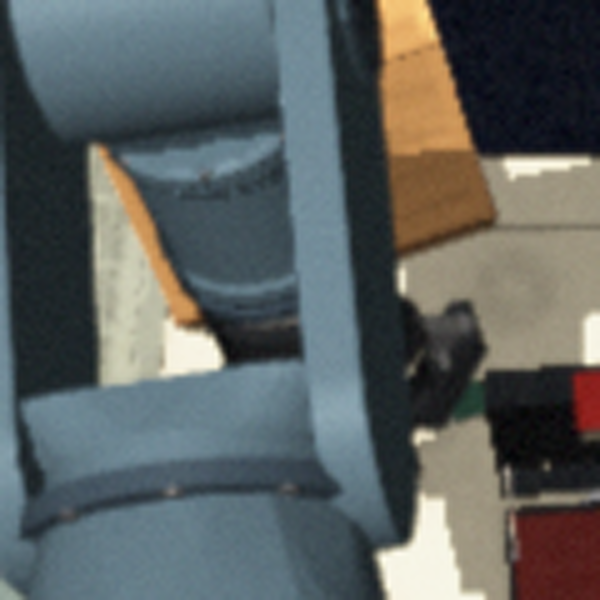

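View pics/s5.png

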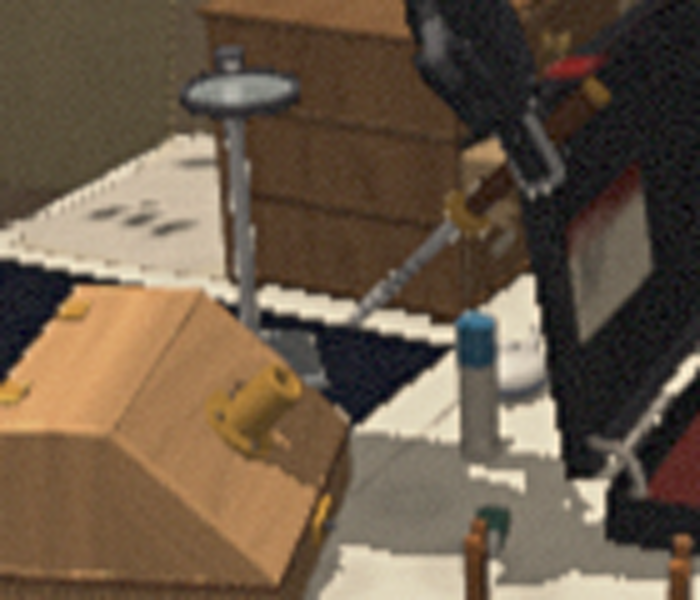

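Run:
```python
from h import *
from scipy.optimize import least_squares
_,d=toolR(.315,np.pi/4,0);l=np.array([-np.sin(.315),np.cos(.315),0]);nn=np.cross(d,l);B={"top":np.array([.1,-.5,1.3])/1e3,"side":np.array([-.5,1.2,-.3])/1e3}
D={n:np.load(f"{n}_d0.npy") for n in B}
D2={"side":np.load("side_d5.npy")}
def fit(n,dd):
    W=cloud(n,dd).reshape(-1,3);W=W[~np.isnan(W[:,0])]
    r=W-MOUTH;h=-r@d;rad=np.linalg.norm(r+h[:,None]*d,axis=1)
    Q=W[(h>-.028)&(h<.006)&(rad<.019)]
    def f(p):
        M=MOUTH+p[0]*l+p[1]*nn-p[2]*d;r=Q-M;h=-r@d;rad=np.linalg.norm(r+h[:,None]*d,axis=1)
        e=np.where((h>-.004)&(rad<.0125)&(rad>.007),np.minimum(abs(h),abs(rad-.0125)),rad-.0125)
        e=np.where(rad<.007,0.001,e);return e/.002
    b=None
    for a in(-.002,0,.002):
      for c in(-.002,0,.002):
        s=least_squares(f,[a,c,0],loss="soft_l1")
        if b is None or s.cost<b.cost:b=s
    return len(Q),b.x*1000,b.cost
for n,dd in(("top",D["top"]),("side",D["side"]),("side",D2["side"])):
    N,x,c=fit(n,dd);bb=B[n]*1000;print(n,N,"lat,n,ax mm",x.round(2),"bias",np.round([bb@l,bb@nn,-bb@d],2),"corr",(x-[bb@l,bb@nn,-bb@d]).round(2),c.round(1))
    W=cloud(n,dd).reshape(-1,3);W=W[~np.isnan(W[:,0])];r=W-MOUTH;h=-r@d;rad=np.linalg.norm(r+h[:,None]*d,axis=1);q=(r@l)[(h>-.025)&(h<0)&(rad<.017)];print("lat extents",np.percentile(q,[0,2,98,100])*1000)
```

```text
top 121 lat,n,ax mm [-0.35 -0.73  0.83] bias [-0.51  0.88  0.96] corr [ 0.16 -1.61 -0.13] 26.8
lat extents [-12.41510943 -11.81445978  10.62177371  11.78481666]
side 122 lat,n,ax mm [ 0.02  1.96 -0.1 ] bias [ 1.3  -0.29 -0.14] corr [-1.28  2.25  0.04] 36.7
lat extents [-14.32842965  -9.73844066  15.06866408  15.3535843 ]
side 122 lat,n,ax mm [-0.55  0.93 -0.88] bias [ 1.3  -0.29 -0.14] corr [-1.84  1.21 -0.74] 30.0
lat extents [-15.1265852  -10.25444344  14.08908478  16.24691225]
```

Run:
```python
from h import *
ps=cv2.imread("pics/s5raw.png")
p,R,o=cur();g=p-R.apply([GD,0,0]);Rt,d=toolR(TY,np.pi/4,.29,-1)
# actual rod dir from tool R
drod=(R*Rt.inv()).apply(d)
x0,y0,k=228,205,10
im=cv2.resize(ps[y0:y0+75,x0:x0+80],None,fx=k,fy=k,interpolation=cv2.INTER_CUBIC)
def ln(A,B,c):
    q=(proj("side",np.array([A,B]))-[x0,y0]+.5)*k
    cv2.line(im,tuple(int(v) for v in q[0]),tuple(int(v) for v in q[1]),c,1)
ln(g+drod*.053,g+drod*.23,(0,0,255)); ln(MOUTH+d*.04,MOUTH-d*.03,(255,0,0))
cv2.imwrite("pics/ov5.png",im[:600])
# profile across
g1=cv2.cvtColor(ps,cv2.COLOR_BGR2LAB).astype(np.float32)
for nm,A,v,ts in(("shaft",g,drod,np.arange(.065,.135,.01)),("tube",MOUTH,d,np.arange(.004,.03,.006))):
    for t in ts:
        q=proj("side",np.array([A+v*t,A+v*(t+.01)]));u=(q[1]-q[0])/np.linalg.norm(q[1]-q[0]);w=np.array([-u[1],u[0]]);s=np.arange(-9,9.1,1)
        pts=(q[0]+s[:,None]*w).astype(np.float32);pr=cv2.remap(g1,pts[None,:,0],pts[None,:,1],cv2.INTER_LINEAR)[0]
        print(nm,round(t,3),pr[:,2 if nm=="tube" else 0].astype(int).tolist())
print("w",w)
```

```text
shaft 0.065 [54, 54, 65, 62, 57, 63, 92, 128, 108, 112, 105, 66, 65, 66, 63, 61, 61, 66, 62]
shaft 0.075 [60, 63, 66, 64, 64, 60, 65, 84, 102, 108, 87, 64, 58, 52, 53, 54, 62, 66, 69]
shaft 0.085 [67, 70, 71, 70, 68, 64, 65, 74, 93, 100, 85, 67, 68, 70, 69, 71, 63, 59, 52]
shaft 0.095 [70, 70, 63, 64, 68, 67, 66, 71, 83, 88, 69, 62, 64, 66, 64, 66, 67, 68, 66]
shaft 0.105 [70, 57, 63, 70, 69, 65, 68, 91, 86, 105, 90, 74, 64, 68, 68, 70, 70, 71, 70]
shaft 0.115 [216, 205, 203, 184, 126, 59, 60, 95, 117, 142, 123, 75, 68, 71, 74, 69, 65, 67, 63]
shaft 0.125 [62, 143, 197, 224, 222, 215, 191, 138, 119, 139, 104, 63, 63, 60, 67, 67, 69, 66, 66]
shaft 0.135 [21, 19, 23, 16, 36, 84, 130, 126, 124, 157, 203, 216, 197, 152, 68, 56, 62, 63, 71]
tube 0.004 [147, 148, 148, 148, 147, 153, 163, 169, 167, 161, 159, 160, 169, 169, 163, 156, 156, 157, 158]
tube 0.01 [148, 148, 148, 147, 148, 148, 151, 153, 159, 163, 165, 168, 169, 171, 163, 157, 155, 156, 156]
tube 0.016 [148, 148, 149, 147, 148, 149, 149, 151, 157, 161, 164, 167, 170, 170, 164, 155, 155, 156, 156]
tube 0.022 [147, 148, 148, 146, 146, 148, 150, 154, 156, 160, 162, 166, 169, 170, 159, 150, 152, 156, 156]
tube 0.028 [151, 155, 157, 155, 152, 151, 151, 154, 157, 160, 163, 166, 169, 169, 160, 147, 154, 155, 156]
w [-0.68715003 -0.72651555]
```

View pics/ov5.png

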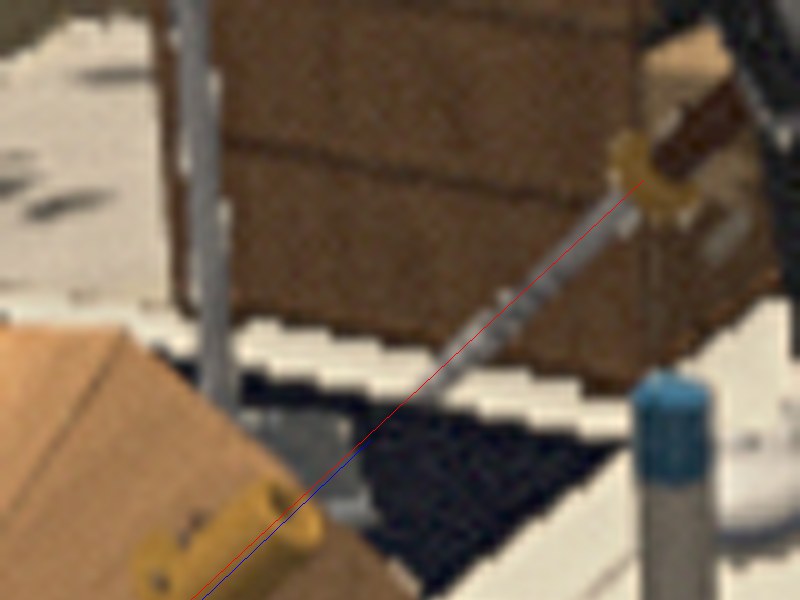

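```bash
cat >> h.py <<'E'
_l=np.array([-np.sin(TY),np.cos(TY),0]);_,_d=toolR(TY,np.pi/4,0);_n=np.cross(_d,_l)
MOUTH=MOUTH-.0006*_l+.0003*_n
def fw():
    p,R,o=cur();f=np.array(o['wrist_force']);g=p-R.apply([GD,0,0]);e=g+_d*.138-MOUTH
    print("F lat,n,ax",(f@_l).round(2),(f@_n).round(2),(-f@_d).round(2),"tip lat,n,out mm",np.round([e@_l*1e3,e@_n*1e3,-e@_d*1e3],2))
E
python3 - <<'E'
from h import *
fw();ins(.012,vmax=2)
p,R,o=cur();print("d in tool",R.inv().apply(_d).round(3))
E
```

```text
F lat,n,ax -0.83 -0.4 -0.13 tip lat,n,out mm [ 2.2   0.07 50.99]
dist cm 3.89 rot 0.008 N 2 total shift tool cm [ 1.15  0.22 -3.71] rv [ 0.001 -0.008  0.   ]
[ 0.58  0.11 -1.85] [ 0.    -0.004  0.   ]
[ 0.57  0.11 -1.86] [ 0.    -0.004  0.   ]Traceback (most recent call last):
  File "<stdin>", line 3, in <module>
NameError: name '_d' is not defined. Did you mean: 'id'?
```

```bash
python3 -m creep '0 0.3 0.1 -1 0 -0.008 0; 0 0.3 0.1 -1 0 0 0; 0 0.3 0.05 -1 0 0 0; 0 0.3 0 -0.8 0 0 0; 0 0 0 0 0 0 0'
python3 - <<'E'
from h import *
fw();ins(.008,vmax=2)
ps,ds=ctrl.camera("side");cv2.imwrite("pics/s6.png",cv2.resize(ps[210:285,228:308],None,fx=8,fy=8,interpolation=cv2.INTER_CUBIC))
E
```

```text
time_s: 9.48
eef_pos: [0.5338, 0.1481, 0.202]
eef_rot: [-0.135, -0.505, -0.081, 0.848]
wrist_force: [-0.3, -0.6, -0.6]
opening: 0.152
F lat,n,ax -0.49 -0.77 -0.03 tip lat,n,out mm [-0.52 -1.21  7.75]
dist cm 0.13 rot 0.001 N 1 total shift tool cm [-0.12 -0.05 -0.01] rv [0.001 0.001 0.   ]
[-0.12 -0.05 -0.01] [0.001 0.001 0.   ]
```

View pics/s6.png

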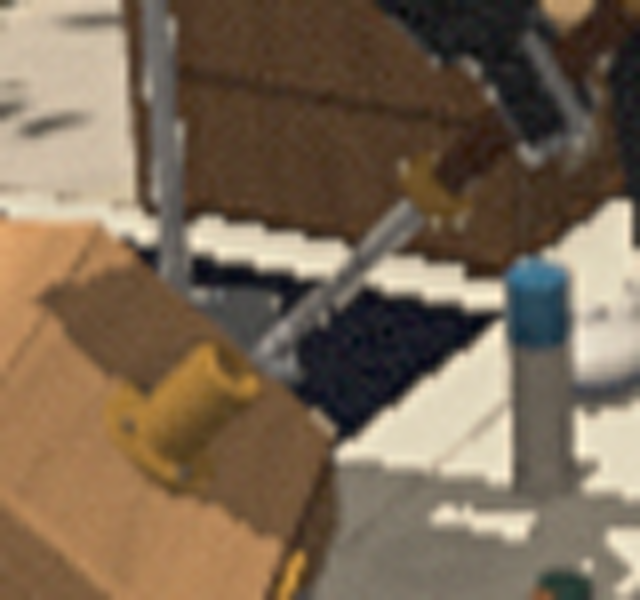

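Run:
```python
from h import *
import h
ps,ds=ctrl.camera("side")
p,R,o=cur();g=p-R.apply([GD,0,0]);d=h._d
x0,y0,k=245,230,16
im=cv2.resize(ps[y0:y0+37,x0:x0+48],None,fx=k,fy=k,interpolation=cv2.INTER_CUBIC)
def ln(A,B,c):
    q=(proj("side",np.array([A,B]))-[x0,y0]+.5)*k
    cv2.line(im,tuple(int(v) for v in q[0]),tuple(int(v) for v in q[1]),c,1);return q
ln(g+d*.053,g+d*.16,(0,0,255)); ln(MOUTH-d*.06,MOUTH+d*.03,(255,0,0))
th=np.linspace(0,2*np.pi,60)
for r in(.0125,.007):
  C=MOUTH+r*(np.cos(th)[:,None]*h._l+np.sin(th)[:,None]*h._n);q=((proj("side",C)-[x0,y0]+.5)*k).astype(int);cv2.polylines(im,[q],True,(0,255,0),1)
C=g+d*.138+.004*(np.cos(th)[:,None]*h._l+np.sin(th)[:,None]*h._n);q=((proj("side",C)-[x0,y0]+.5)*k).astype(int);cv2.polylines(im,[q],True,(0,0,255),1)
cv2.imwrite("pics/ov6.png",im)
rodfit(np.zeros((480,640),np.float32),ds,np.pi/4,TY)
```

```text
top 0 tmax []
side 120 tmax [0.1493 0.1497 0.1498]
top yaw 0.315 pitch 0.7854 off mm lat,n [0. 0.] at tip138 [0.6349 0.181  0.1217] rms nan
side yaw 0.3866 pitch 0.7332 off mm lat,n [-3.28 -5.91] at tip138 [0.6342 0.185  0.1227] rms 2.09
both yaw 0.3866 pitch 0.7332 off mm lat,n [-3.28 -5.91] at tip138 [0.6342 0.185  0.1227] rms 2.09
  return _methods._mean(a, axis=axis, dtype=dtype,
  ret = ret.dtype.type(ret / rcount)
```

View pics/ov6.png

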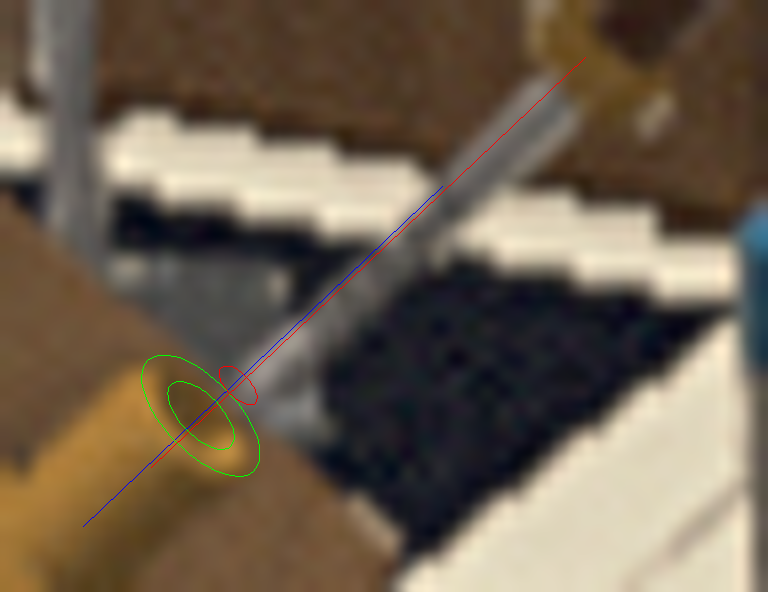

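Run:
```python
from h import *
import h
p,R,o=cur();g=p-R.apply([GD,0,0]);d=h._d
L=[]
for i in range(4): L.append(ctrl.camera("side")[0].astype(np.float32))
ps=np.mean(L,0);cv2.imwrite("pics/s6avg.png",ps.astype(np.uint8));gr=cv2.cvtColor(ps.astype(np.float32),cv2.COLOR_BGR2GRAY);b=ps[...,2]-ps[...,0]
s=np.arange(-7,7.1,1)
q=proj("side",np.array([g+d*.06,g+d*.13]));u=(q[1]-q[0])/np.linalg.norm(q[1]-q[0]);w=np.array([-u[1],u[0]]);print("w",w, "mm per px n,lat:", (proj("side",g+h._n*.001)-proj("side",g))@w,(proj("side",g+h._l*.001)-proj("side",g))@w)
for t in np.arange(.058,.14,.006):
    q0=proj("side",g+d*t)[0];pts=(q0+s[:,None]*w).astype(np.float32);f=lambda im:cv2.remap(im,pts[None,:,0],pts[None,:,1],cv2.INTER_LINEAR)[0].astype(int).tolist()
    print(round(t,3),f(gr),"rb",f(b))
for t in (.003,.008,.014,.02):
    q0=proj("side",MOUTH+d*t)[0];pts=(q0+s[:,None]*w).astype(np.float32);print("tube",t,f(b),f(gr))
```

```text
w [-0.68709566 -0.72656697] mm per px n,lat: [0.39501302] [-0.06125166]
0.058 [61, 67, 84, 83, 73, 78, 80, 83, 86, 91, 98, 71, 62, 60, 61] rb [39, 41, 41, 44, 51, 50, 48, 51, 54, 57, 54, 43, 41, 41, 43]
0.064 [50, 59, 62, 63, 59, 74, 91, 101, 85, 62, 60, 63, 63, 64, 67] rb [42, 40, 40, 42, 40, 20, 6, 8, 21, 37, 42, 42, 41, 42, 42]
0.07 [111, 79, 60, 54, 59, 73, 91, 100, 86, 66, 63, 63, 65, 66, 67] rb [28, 26, 30, 40, 39, 18, 7, 9, 23, 39, 43, 43, 42, 42, 42]
0.076 [209, 204, 184, 133, 63, 70, 91, 98, 84, 68, 65, 64, 63, 63, 61] rb [38, 38, 35, 30, 23, 14, 7, 9, 27, 41, 43, 43, 42, 41, 40]
0.082 [201, 218, 214, 210, 180, 128, 91, 95, 74, 61, 66, 62, 57, 59, 60] rb [37, 39, 39, 40, 34, 20, 7, 9, 18, 39, 48, 41, 39, 40, 41]
0.088 [73, 150, 171, 188, 209, 140, 88, 89, 117, 120, 112, 63, 53, 62, 64] rb [10, 30, 33, 36, 39, 24, 9, 8, 19, 28, 30, 29, 39, 42, 43]
0.094 [23, 24, 27, 45, 90, 93, 86, 103, 159, 206, 206, 180, 113, 65, 56] rb [-10, -9, -5, 4, 13, 12, 8, 12, 29, 40, 40, 36, 28, 25, 31]
0.1 [29, 28, 25, 25, 40, 79, 90, 111, 165, 213, 217, 213, 207, 206, 191] rb [-9, -8, -11, -9, -2
[... 676 characters left out ...]
 3, 3, 2]
0.136 [37, 59, 81, 107, 115, 106, 104, 116, 91, 77, 75, 75, 74, 74, 77] rb [-2, 2, 5, 3, 2, 5, 8, 9, 5, 2, 2, 1, 2, 2, 1]
tube 0.003 [55, 55, 55, 81, 105, 104, 79, 67, 66, 68, 96, 103, 80, 51, 51] [91, 89, 86, 98, 122, 120, 95, 82, 83, 83, 114, 122, 105, 84, 86]
tube 0.008 [55, 54, 51, 55, 67, 77, 92, 101, 106, 115, 115, 114, 88, 52, 49] [91, 89, 81, 71, 83, 95, 106, 118, 124, 132, 134, 132, 111, 85, 84]
tube 0.014 [56, 54, 53, 51, 55, 58, 71, 84, 96, 105, 113, 113, 85, 55, 47] [90, 89, 84, 72, 68, 76, 87, 101, 111, 122, 130, 131, 110, 87, 81]
tube 0.02 [53, 54, 53, 50, 54, 59, 72, 83, 93, 103, 112, 111, 84, 52, 47] [90, 88, 83, 72, 70, 76, 86, 100, 111, 123, 132, 130, 109, 85, 80]
```

The rod axis runs about 3 mm too low in the side picture compared with the tube. Correcting along the normal, then checking before insertion.

```bash
cat >> h.py <<'E'
MOUTH=MOUTH+.0021*_n
E
python3 -m creep '0 -0.32 -0.05 -0.09 0 0 0; 0 0 0 0 0 0 0'
python3 - <<'E'
from h import *
import h
fw();ins(.0,vmax=2)
p,R,o=cur();g=p-R.apply([GD,0,0]);d=h._d
L=[ctrl.camera("side")[0].astype(np.float32) for i in range(2)]
ps=np.mean(L,0);gr=cv2.cvtColor(ps.astype(np.float32),cv2.COLOR_BGR2GRAY)
cv2.imwrite("pics/s7.png",cv2.resize(ps.astype(np.uint8)[230:267,245:293],None,fx=14,fy=14,interpolation=cv2.INTER_CUBIC))
w=np.array([-.687,-.7266]);s=np.arange(-7,7.1,1)
for t in (.064,.07,.076,.112,.118):
    q0=proj("side",g+d*t)[0];pts=(q0+s[:,None]*w).astype(np.float32);print(t,cv2.remap(gr,pts[None,:,0],pts[None,:,1],cv2.INTER_LINEAR)[0].astype(int).tolist())
E
```

```text
time_s: 10.02
eef_pos: [0.5361, 0.1494, 0.2068]
eef_rot: [-0.135, -0.507, -0.081, 0.848]
wrist_force: [0.9, 0.0, -0.2]
opening: 0.149
F lat,n,ax -0.24 0.48 -0.72 tip lat,n,out mm [0.01 1.97 9.36]
dist cm 0.95 rot 0.003 N 1 total shift tool cm [ 0.46  0.   -0.83] rv [ 0.001 -0.002 -0.   ]
[ 0.46  0.   -0.83] [ 0.001 -0.002 -0.   ]
0.064 [62, 65, 60, 60, 71, 96, 98, 103, 92, 67, 59, 62, 63, 63, 66]
0.07 [58, 56, 60, 61, 69, 97, 95, 109, 117, 75, 63, 66, 63, 65, 64]
0.076 [186, 136, 59, 51, 66, 99, 98, 114, 114, 74, 63, 64, 63, 61, 59]
0.112 [30, 28, 29, 36, 77, 80, 93, 99, 70, 42, 59, 135, 195, 223, 220]
0.118 [30, 30, 29, 30, 60, 92, 103, 104, 84, 42, 32, 35, 57, 83, 119]
```

View pics/s7.png

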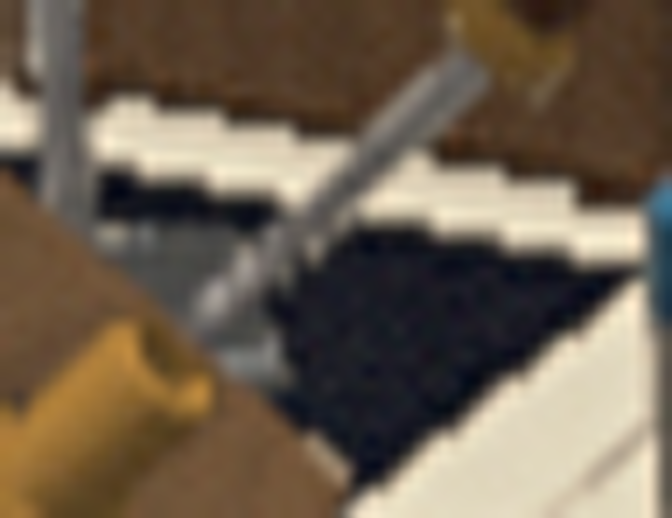

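```bash
python3 -m creep '0 0.19 0 0.05 0 0 0; 0 0 0 0 0 0 0'
python3 - <<'E'
from h import *
fw();ins(-.01,vmax=2)
E
```

```text
time_s: 10.38
eef_pos: [0.5344, 0.1488, 0.2049]
eef_rot: [-0.135, -0.506, -0.081, 0.848]
wrist_force: [-0.9, 0.1, -1.0]
opening: 0.151
F lat,n,ax 0.38 -1.28 -0.1 tip lat,n,out mm [ 0.03 -0.71  9.26]
dist cm 1.92 rot 0.002 N 1 total shift tool cm [ 0.49  0.   -1.86] rv [ 0.001 -0.002 -0.   ]
[ 0.49  0.   -1.86] [ 0.001 -0.002 -0.   ]
```

```bash
python3 -m creep '0 0.11 0 -0.57 0 0 0; 0 0.15 0 -0.57 0 0 0; 0 0 0 0 0 0 0'
python3 - <<'E'
from h import *
fw();ins(-.02,vmax=2)
E
```

```text
time_s: 10.75
eef_pos: [0.5433, 0.1517, 0.1964]
eef_rot: [-0.135, -0.506, -0.081, 0.848]
wrist_force: [-0.0, 0.3, 0.0]
opening: 0.15
F lat,n,ax 0.32 0.08 -0.04 tip lat,n,out mm [ 0.02 -0.06 -3.42]
dist cm 1.66 rot 0.001 N 1 total shift tool cm [ 0.47  0.   -1.59] rv [ 0.001 -0.001 -0.   ]
[ 0.47  0.   -1.59] [ 0.001 -0.001 -0.   ]
```

```bash
python3 -m creep '0 0.17 0 -0.57 0 0 0; 0 0.17 0 -0.57 0 0 0; 0 0 0 0 0 0 0'
python3 - <<'E'
from h import *
fw()
ps,_=ctrl.camera("side")
cv2.imwrite("pics/s8.png",cv2.resize(ps[230:275,240:298],None,fx=11,fy=11,interpolation=cv2.INTER_CUBIC))
E
```

```text
time_s: 11.12
eef_pos: [0.5519, 0.1545, 0.187]
eef_rot: [-0.135, -0.506, -0.081, 0.848]
wrist_force: [-0.3, -0.6, 0.3]
opening: 0.149
F lat,n,ax -0.45 -0.14 0.56 tip lat,n,out mm [  0.03  -0.28 -16.4 ]
```

View pics/s8.png

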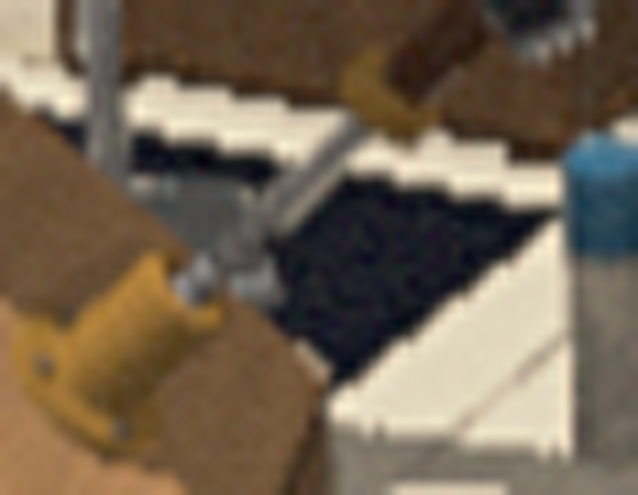

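The tip is in the bore: the shaft enters the mouth at crop (190,280), with no force. Continuing.

```bash
python3 -m creep '0 0.2 0 -0.75 0 0 0; 0 0.22 0 -0.75 0 0 0; 0 0.22 0 -0.75 0 0 0; 0 0 0 0 0 0 0'
python3 - <<'E'
from h import *
fw();ins(-.06,vmax=2)
E
```

```text
time_s: 11.68
eef_pos: [0.5689, 0.1601, 0.1697]
eef_rot: [-0.135, -0.506, -0.081, 0.848]
wrist_force: [-0.4, -0.2, -0.8]
opening: 0.149
F lat,n,ax -0.02 -0.91 -0.25 tip lat,n,out mm [  0.07   0.11 -41.35]
dist cm 1.86 rot 0.001 N 1 total shift tool cm [ 0.55  0.01 -1.78] rv [ 0.001 -0.001 -0.   ]
[ 0.55  0.01 -1.78] [ 0.001 -0.001 -0.   ]
```

```bash
python3 -m creep '0 0.22 0 -0.75 0 0 0; 0 0.22 0 -0.75 0 0 0; 0 0.22 0 -0.75 0 0 0; 0 0 0 0 0 0 0'
python3 - <<'E'
from h import *
fw();ins(-.085,vmax=2)
E
```

```text
time_s: 12.18
eef_pos: [0.5859, 0.1657, 0.1518]
eef_rot: [-0.135, -0.506, -0.081, 0.848]
wrist_force: [-0.5, -0.3, -0.2]
opening: 0.153
F lat,n,ax -0.17 -0.51 0.27 tip lat,n,out mm [  0.08   0.11 -66.58]
dist cm 1.84 rot 0.001 N 1 total shift tool cm [ 0.54  0.01 -1.76] rv [ 0.001 -0.001  0.   ]
[ 0.54  0.01 -1.76] [ 0.001 -0.001  0.   ]
```

```bash
python3 -m creep '0 0.2 0 -0.6 0 0 0; 0 0.15 0 -0.5 0 0 0; 0 0.05 0 -0.17 0 0 0; 0 0 0 0 0 0 0'
python3 - <<'E'
from h import *
fw();ins(-.085,vmax=2)
E
```

```text
time_s: 12.68
eef_pos: [0.5954, 0.1688, 0.1418]
eef_rot: [-0.135, -0.506, -0.081, 0.848]
wrist_force: [-0.3, -0.8, -0.9]
opening: 0.152
F lat,n,ax -0.69 -1.02 -0.2 tip lat,n,out mm [ 9.000e-02  5.000e-02 -8.075e+01]
dist cm 0.42 rot 0.001 N 1 total shift tool cm [ 0.13  0.01 -0.4 ] rv [ 0.001 -0.001  0.   ]
[ 0.13  0.01 -0.4 ] [ 0.001 -0.001  0.   ]
```

Small steps now until the collar touches.

```bash
python3 -m creep '0 0.05 0 -0.17 0 0 0; 0 0.05 0 -0.17 0 0 0; 0 0 0 0 0 0 0'; python3 -c "
from h import *
fw()"; python3 -m creep '0 0.03 0 -0.1 0 0 0; 0 0 0 0 0 0 0'; python3 -c "
from h import *
fw()
ps,_=ctrl.camera('side')
cv2.imwrite('pics/s9.png',cv2.resize(ps[215:285,235:305],None,fx=8,fy=8,interpolation=cv2.INTER_CUBIC))"
```

```text
time_s: 13.05
eef_pos: [0.5976, 0.1694, 0.1398]
eef_rot: [-0.135, -0.506, -0.081, 0.848]
wrist_force: [-1.1, 0.0, -0.2]
opening: 0.15
F lat,n,ax 0.33 -0.85 0.58 tip lat,n,out mm [ 7.000e-02  3.100e-01 -8.374e+01]
time_s: 13.3
eef_pos: [0.5976, 0.1694, 0.1399]
eef_rot: [-0.135, -0.505, -0.08, 0.849]
wrist_force: [0.5, -0.1, 0.2]
opening: 0.15
F lat,n,ax -0.28 0.39 -0.17 tip lat,n,out mm [ 3.000e-02  4.200e-01 -8.373e+01]
```

View pics/s9.png

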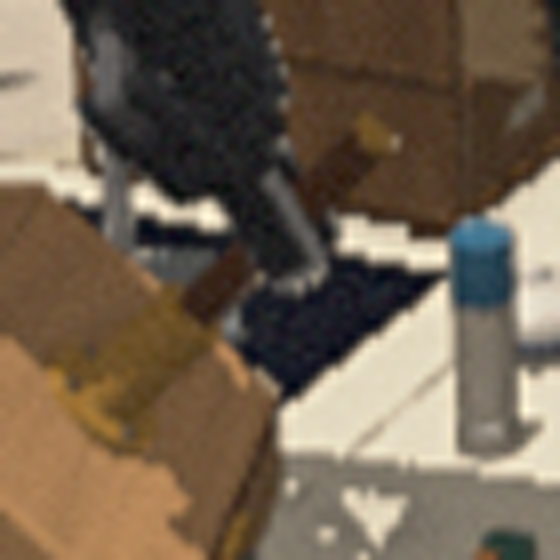

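```bash
python3 -m creep '0 0.05 0 -0.15 0 0 0; 0 0 0 0 0 0 0'; python3 -c "
from h import *
fw()"; python3 -m creep '0 0.07 0 -0.25 0 0 0'; python3 -c "
from h import *
fw()"
```

```text
time_s: 13.6
eef_pos: [0.5976, 0.1695, 0.1401]
eef_rot: [-0.135, -0.504, -0.08, 0.849]
wrist_force: [-1.1, -0.7, -0.0]
opening: 0.147
F lat,n,ax -0.3 -0.87 0.84 tip lat,n,out mm [ 6.000e-02  5.800e-01 -8.371e+01]
time_s: 13.72
eef_pos: [0.5977, 0.1695, 0.1399]
eef_rot: [-0.135, -0.501, -0.079, 0.851]
wrist_force: [-15.6, -4.5, 16.5]
opening: 0.152
F lat,n,ax 0.59 0.18 23.1 tip lat,n,out mm [ 5.000e-02  5.100e-01 -8.396e+01]
```

The collar has stopped on the tube: 23 N axial, no further travel. Holding it there lightly for a second.

```bash
python3 -m creep '0 0 0 0 0 0 0; 0 0.02 0 -0.06 0 0 0; 0 0.02 0 -0.06 0 0 0; 0 0.02 0 -0.06 0 0 0; 0 0.02 0 -0.06 0 0 0; 0 0.02 0 -0.06 0 0 0; 0 0.02 0 -0.06 0 0 0; 0 0.02 0 -0.06 0 0 0; 0 0.02 0 -0.06 0 0 0; 0 0.02 0 -0.06 0 0 0'; python3 -c "
from h import *
fw()
ps,_=ctrl.camera('side')
cv2.imwrite('pics/s10.png',cv2.resize(ps[215:285,225:295],None,fx=8,fy=8,interpolation=cv2.INTER_CUBIC))"
```

```text
time_s: 14.98
eef_pos: [0.5979, 0.1696, 0.1407]
eef_rot: [-0.136, -0.496, -0.078, 0.854]
wrist_force: [-6.1, -1.1, 5.9]
opening: 0.15
F lat,n,ax 0.82 -0.11 8.51 tip lat,n,out mm [  0.12   1.3  -83.73]
```

View pics/s10.png

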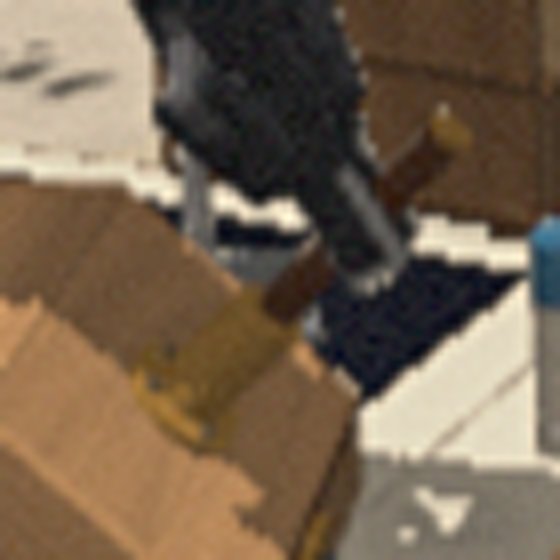

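```bash
python3 -m creep '0 0 0 0 0 0 0; 0 0.02 0 -0.05 0 0.005 0; 0 0 0 0 0 0.005 0; 0 0.02 0 -0.05 0 0 0; 0 0 0 0 0 0 0; 0 0.02 0 -0.05 0 0 0; 0 0 0 0 0 0 0; 0 0.02 0 -0.05 0 0 0'; python3 -c "
from h import *
fw()
p,R,o=cur();print(o['q'].round(3));ins(-.05,vmax=2)"
```

```text
time_s: 16.02
eef_pos: [0.5978, 0.1696, 0.1404]
eef_rot: [-0.135, -0.499, -0.078, 0.853]
wrist_force: [-6.9, -2.0, 6.7]
opening: 0.149
F lat,n,ax 0.29 -0.32 9.84 tip lat,n,out mm [  0.12   0.99 -83.79]
[ 0.132  0.739  1.1   -0.092  1.807  1.391]
dist cm 3.35 rot 0.017 N 2 total shift tool cm [-0.82  0.02  3.25] rv [-0.001  0.017 -0.001]
[-0.41  0.01  1.62] [-0.001  0.008 -0.   ]
[-0.42  0.01  1.62] [-0.001  0.008 -0.   ]
```

```bash
python3 -m creep '0 -0.2 0 0.6 0 0.006 0; 0 -0.2 0 0.8 0 0.006 0; 0 -0.26 0 1 0 0.005 0; 0 -0.28 0 1 0 0 0; 0 0 0 0 0 0 0'; python3 -c "
from h import *
fw();ins(.03,vmax=1.5)"
```

```text
time_s: 16.65
eef_pos: [0.5735, 0.1616, 0.1653]
eef_rot: [-0.134, -0.509, -0.08, 0.847]
wrist_force: [0.5, -0.1, -0.7]
opening: 0.152
F lat,n,ax -0.25 -0.16 -0.77 tip lat,n,out mm [  0.09   0.37 -47.72]
dist cm 7.78 rot 0.007 N 6 total shift tool cm [-2.24  0.02  7.46] rv [-0.001 -0.006 -0.001]
[-0.37  0.    1.24] [-0.    -0.001 -0.   ]
[-0.37  0.    1.24] [-0.    -0.001 -0.   ]
[-0.37  0.    1.24] [-0.    -0.001 -0.   ]
[-0.37  0.    1.24] [-0.    -0.001 -0.   ]
[-0.37  0.    1.24] [-0.    -0.001 -0.   ]
[-0.37  0.    1.24] [-0.    -0.001 -0.   ]
```

```bash
python3 -m creep '0 -0.37 0 1.25 0 -0.005 0; 0 -0.37 0 1.25 0 0 0; 0 -0.37 0 1.25 0 0 0; 0 -0.37 0 1.25 0 0 0; 0 -0.37 0 1.25 0 0 0; 0 -0.37 0 1.25 0 0 0; 0 -0.37 0 1.25 0 0 0; 0 -0.37 0 1.25 0 0 0; 0 0 0 0 0 0 0'; python3 -c "
from h import *
fw();p,R,o=cur();print(o['q'].round(3))
L=np.array([.513,-.299])
for yaw in(-.5,-.6):
  Rt,d=toolR(yaw,0,.29,-1);g=np.array([*L,.115])-d*.138;print(yaw,'final g',g.round(3),'tcp',(g+Rt.apply([GD,0,0])).round(3))
Rt,d=toolR(.315,0,.29,-1);plan(np.array([.44,.10,.40]),Rt)"
```

```text
time_s: 17.77
eef_pos: [0.4981, 0.1372, 0.2448]
eef_rot: [-0.135, -0.507, -0.08, 0.847]
wrist_force: [0.2, -0.2, -1.1]
opening: 0.149
F lat,n,ax -0.25 -0.69 -0.86 tip lat,n,out mm [ 0.23  0.56 64.44]
[ 0.102  0.402  1.379 -0.105  1.842  1.356]
-0.5 final g [ 0.392 -0.233  0.115] tcp [ 0.397 -0.235  0.097]
-0.6 final g [ 0.399 -0.221  0.115] tcp [ 0.404 -0.224  0.097]
dist cm 16.99 rot 0.782 N 5 total shift tool cm [-10.52   1.77  13.22] rv [-0.001  0.782 -0.002]
[-2.1   0.35  2.64] [-0.     0.156 -0.   ]
[-2.49  0.35  2.28] [-0.     0.156 -0.   ]
[-2.82  0.35  1.87] [-0.     0.156 -0.   ]
[-3.07  0.35  1.41] [-0.     0.156 -0.   ]
[-3.25  0.35  0.91] [-0.     0.156 -0.   ]
```

```bash
python3 -m creep '0 -2.1 0.3 2.6 0 0.15 0; 0 -2.5 0.3 2.3 0 0.15 0; 0 -2.8 0.3 1.9 0 0.15 0; 0 -3 0.3 1.4 0 0.15 0; 0 -3.2 0.3 0.9 0 0.15 0; 0 0 0 0 0 0 0'; python3 -c "
from h import *
p,R,o=cur();print(o['q'].round(3))
Rt,d=toolR(-.55,0,.29,-1);plan(np.array([.38,-.18,.36]),Rt)"
```

```text
time_s: 18.52
eef_pos: [0.4405, 0.1019, 0.3969]
eef_rot: [0.096, 0.786, 0.124, -0.599]
wrist_force: [-0.6, -0.4, -1.5]
opening: 0.149
[-0.117 -0.406  1.834  0.11   1.468  1.142]
dist cm 29.07 rot 0.864 N 6 total shift tool cm [-0.22 24.93 14.94] rv [0.831 0.019 0.236]
[-0.04  4.16  2.49] [0.139 0.003 0.039]
[0.13 4.46 1.89] [0.139 0.003 0.039]
[0.3  4.67 1.26] [0.139 0.003 0.039]
[0.48 4.78 0.61] [0.139 0.003 0.039]
[ 0.67  4.8  -0.06] [0.139 0.003 0.039]
[ 0.86  4.71 -0.72] [0.139 0.003 0.039]
```

```bash
python3 -m creep '0 0 3.1 1.9 0.104 0 0.03; 0 0.1 3.3 1.5 0.104 0 0.03; 0 0.2 3.4 1.2 0.104 0 0.03; 0 0.3 3.5 0.8 0.104 0 0.03; 0 0.4 3.6 0.4 0.104 0 0.03; 0 0.5 3.6 0 0.104 0.01 0.03; 0 0.6 3.6 -0.4 0.104 0.01 0.03; 0 0.7 3.5 -0.8 0.104 0 0.03; 0 0 0 0 0 0 0'; python3 -c "
from h import *
p,R,o=cur();print(o['q'].round(3))
Rt,d=toolR(-.55,0,.29,-1);L=np.array([.513,-.299,.11]);A=L-d*(.138+.075);print(A);plan(A+Rt.apply([GD,0,0]),Rt)"
```

```text
time_s: 19.65
eef_pos: [0.3782, -0.1879, 0.3437]
eef_rot: [-0.17, 0.757, -0.229, -0.588]
wrist_force: [-0.3, 0.9, -2.3]
opening: 0.149
[-0.773 -0.465  1.972  0.038  1.382  1.373]
[ 0.33141228 -0.18766762  0.11      ]
dist cm 25.51 rot 0.048 N 6 total shift tool cm [23.52  2.23  9.63] rv [-0.025  0.036 -0.019]
[3.92 0.37 1.6 ] [-0.004  0.006 -0.003]
[3.91 0.38 1.63] [-0.004  0.006 -0.003]
[3.9  0.38 1.65] [-0.004  0.006 -0.003]
[3.89 0.39 1.68] [-0.004  0.006 -0.003]
[3.88 0.39 1.7 ] [-0.004  0.006 -0.003]
[3.86 0.4  1.73] [-0.004  0.006 -0.003]
```

```bash
python3 -m creep '0 3 0.3 1.2 -0.005 0.008 -0.004; 0 3 0.3 1.2 -0.005 0.008 -0.004; 0 3 0.3 1.2 -0.005 0.008 -0.004; 0 3 0.3 1.2 -0.005 0.008 -0.004; 0 0 0 0 0 0 0'; python3 -c "
from h import *
p,R,o=cur();print(o['q'].round(3))
ps,ds=ctrl.camera('side');cv2.imwrite('pics/s11.png',ps);pt,dt=ctrl.camera('top');cv2.imwrite('pics/t11.png',pt)
Rt,d=toolR(-.55,0,.29,-1);L=np.array([.513,-.299,.11]);A=L-d*(.138+.06);print(A);plan(A+Rt.apply([GD,0,0]),Rt)"
```

```text
time_s: 20.27
eef_pos: [0.3586, -0.1864, 0.2067]
eef_rot: [-0.165, 0.767, -0.214, -0.583]
wrist_force: [0.8, -0.2, -0.2]
opening: 0.15
[-0.843 -0.44   2.231  0.091  1.094  1.244]
[ 0.34420014 -0.19550793  0.11      ]
dist cm 11.92 rot 0.014 N 3 total shift tool cm [11.24  1.48  3.69] rv [0.003 0.013 0.002]
[3.75 0.49 1.23] [0.001 0.004 0.001]
[3.74 0.49 1.25] [0.001 0.004 0.001]
[3.74 0.49 1.26] [0.001 0.004 0.001]
```

View pics/s11.png

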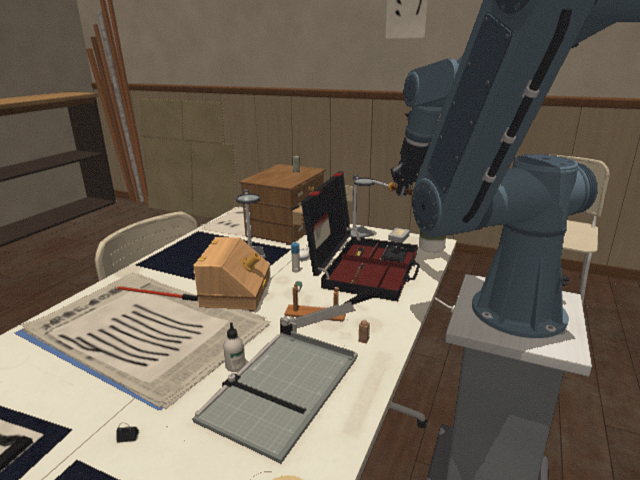

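View pics/t11.png

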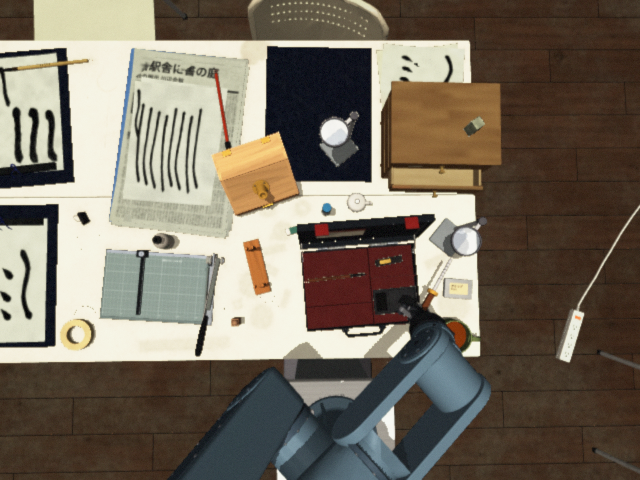

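```bash
python3 -m creep '0 2.8 0.4 0.9 0 0.004 0; 0 2.8 0.4 0.9 0 0.004 0; 0 2.8 0.4 0.9 0 0.004 0; 0 2.4 0.3 0.9 0 0 0; 0 0 0 0 0 0 0'; python3 -c "
from h import *
p,R,o=cur();print(o['q'].round(3))
pt,dt=ctrl.camera('top');cv2.imwrite('pics/t12.png',cv2.resize(pt[200:350,380:500],None,fx=4,fy=4,interpolation=cv2.INTER_CUBIC))
ps,ds=ctrl.camera('side');cv2.imwrite('pics/s12.png',cv2.resize(ps[150:260,320:460],None,fx=5,fy=5,interpolation=cv2.INTER_CUBIC))
rodfit(dt,ds,0,-.55)
Rt,d=toolR(-.55,0,.29,-1);L=np.array([.513,-.299,.11]);A=L-d*(.138);print(A);plan(A+Rt.apply([GD,0,0]),Rt,vmax=1.5)"
```

```text
time_s: 21.0
eef_pos: [0.3568, -0.2049, 0.1043]
eef_rot: [-0.157, 0.776, -0.217, -0.571]
wrist_force: [-0.2, 0.4, -0.3]
opening: 0.15
[-0.894 -0.258  2.346  0.144  0.772  1.13 ]
top 95 tmax [0.132  0.1329 0.1352]
side 41 tmax [0.1317 0.1337 0.1372]
top yaw -0.5255 pitch -0.0176 off mm lat,n [-1.59 -3.55] at tip138 [ 0.4717 -0.2738  0.123 ] rms 1.39
side yaw -0.5381 pitch -0.0206 off mm lat,n [-0.07 -2.8 ] at tip138 [ 0.4716 -0.274   0.1242] rms 1.25
both yaw -0.5311 pitch -0.0121 off mm lat,n [-0.81 -2.6 ] at tip138 [ 0.4717 -0.2738  0.1232] rms 1.38
[ 0.39535162 -0.22686916  0.11      ]
dist cm 5.01 rot 0.021 N 4 total shift tool cm [ 2.81 -0.16 -4.14] rv [ 0.009 -0.018 -0.002]
[ 0.7  -0.04 -1.04] [ 0.002 -0.005 -0.001]
[ 0.7  -0.04 -1.04] [ 0.002 -0.005 -0.001]
[ 0.69 -0.04 -1.04] [ 0.002 -0.005 -0.001]
[ 0.69 -0.05 -1.04] [ 0.002 -0.005 -0.001]
```

View pics/t12.png

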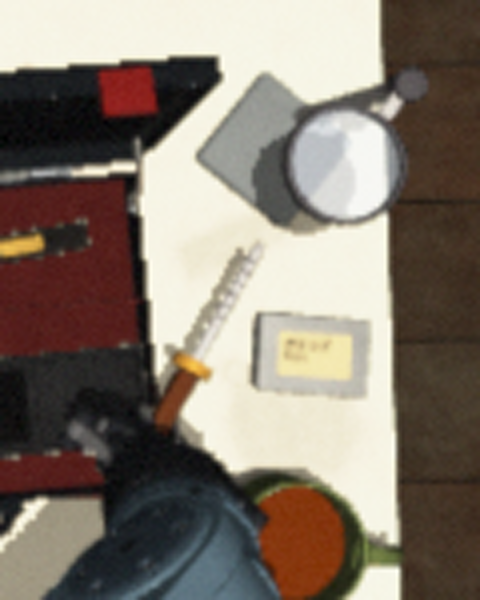

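View pics/s12.png

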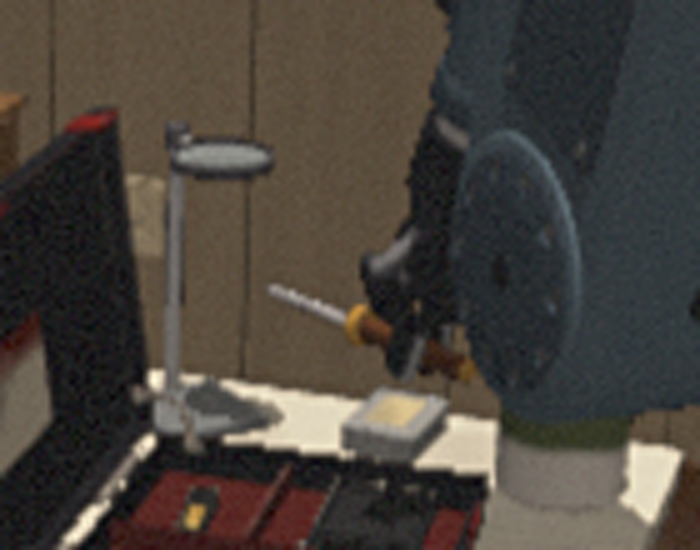

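```bash
python3 -m creep '0 0.6 0 -0.9 0 -0.004 0; 0 0.55 0 -0.9 0 -0.004 0; 0 0.5 0 -0.9 0 -0.004 0; 0 0.5 0 -0.9 0 -0.004 0; 0 0 0 0 0 0 0'; python3 -c "
from h import *
p,R,o=cur();print(o['q'].round(3))
pt,dt=ctrl.camera('top');cv2.imwrite('pics/t13.png',cv2.resize(pt[200:350,380:500],None,fx=4,fy=4,interpolation=cv2.INTER_CUBIC))
ps,ds=ctrl.camera('side')
rodfit(dt,ds,0,-.55)
Rt,d=toolR(-.55,0,.29,-1);L=np.array([.513,-.299,.11]);A=L-d*(.138);print(A);plan(A+Rt.apply([GD,0,0]),Rt,vmax=1.5)"
```

```text
time_s: 21.72
eef_pos: [0.3987, -0.2314, 0.1024]
eef_rot: [-0.155, 0.775, -0.217, -0.572]
wrist_force: [0.3, 0.5, 0.1]
opening: 0.152
[-0.843 -0.107  2.228  0.122  0.733  1.189]
top 78 tmax [0.1229 0.1239 0.1272]
side 38 tmax [0.132  0.136  0.1366]
top yaw -0.5079 pitch 0.0039 off mm lat,n [-4.13  0.26] at tip138 [ 0.5117 -0.2984  0.1197] rms 1.35
side yaw -0.5593 pitch -0.0529 off mm lat,n [ 2.46 -6.39] at tip138 [ 0.5114 -0.2988  0.1208] rms 1.14
both yaw -0.5202 pitch -0.0067 off mm lat,n [-2.48 -0.94] at tip138 [ 0.5117 -0.2985  0.1199] rms 1.4
[ 0.39535162 -0.22686916  0.11      ]
dist cm 1.02 rot 0.016 N 1 total shift tool cm [ 0.99 -0.2   0.19] rv [ 0.011 -0.01  -0.004]
[ 0.99 -0.2   0.19] [ 0.011 -0.01  -0.004]
```

```bash
python3 -m creep '0 0.5 0 0.15 0 0 0; 0 0.5 0 0.15 0 0 0; 0 0 0 0 0 0 0; 0 0 0 0 0 0 0; 0 0 0 0 0 0 0; 0 0 0 0 0 0 0'; python3 -c "
from h import *
p,R,o=cur();print(o['q'].round(3),np.abs(o['dq']).max())
pt,dt=ctrl.camera('top');cv2.imwrite('pics/t14.png',cv2.resize(pt[200:350,380:500],None,fx=4,fy=4,interpolation=cv2.INTER_CUBIC))
ps,ds=ctrl.camera('side');cv2.imwrite('pics/s14.png',cv2.resize(ps[150:260,320:460],None,fx=5,fy=5,interpolation=cv2.INTER_CUBIC))
rodfit(dt,ds,0,-.54)
a=cv2.imread('pics/top0.png');m=(np.abs(pt.astype(int)-a).max(2)>60).astype(np.uint8)*255;cv2.imwrite('pics/diff.png',m)
W=cloud('top',dt);m=np.zeros((480,640),bool);m[215:265,440:500]=1;z=W[...,2];m&=(z>.18);Q=W[m];k=(np.linalg.norm(Q[:,:2]-[.512,-.300],axis=1)<.05);print(len(Q),Q[k].min(0).round(4),Q[k].max(0).round(4))"
```

```text
time_s: 22.58
eef_pos: [0.397, -0.2301, 0.0905]
eef_rot: [-0.156, 0.775, -0.217, -0.573]
wrist_force: [0.7, -0.1, -1.2]
opening: 0.151
[-0.844 -0.084  2.238  0.126  0.703  1.182] 0.0025685177380407524
top 87 tmax [0.1295 0.1295 0.1321]
side 36 tmax [0.1311 0.1345 0.1356]
top yaw -0.5291 pitch -0.0016 off mm lat,n [-2.19 -0.37] at tip138 [ 0.5104 -0.2987  0.1082] rms 1.49
side yaw -0.5763 pitch -0.0063 off mm lat,n [ 4.9  -1.12] at tip138 [ 0.5106 -0.2982  0.1081] rms 1.55
both yaw -0.5627 pitch 0.0471 off mm lat,n [2.63 5.71] at tip138 [ 0.5103 -0.2985  0.1075] rms 1.57
854 [ 0.4778 -0.3354  0.1943] [ 0.5529 -0.2637  0.2092]
```

View pics/t14.png

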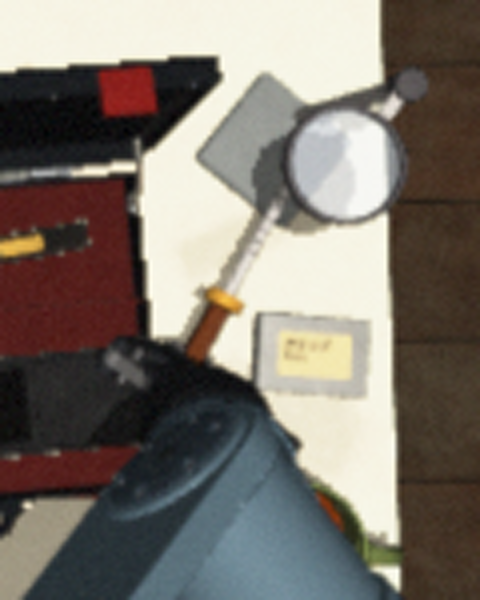

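View pics/s14.png

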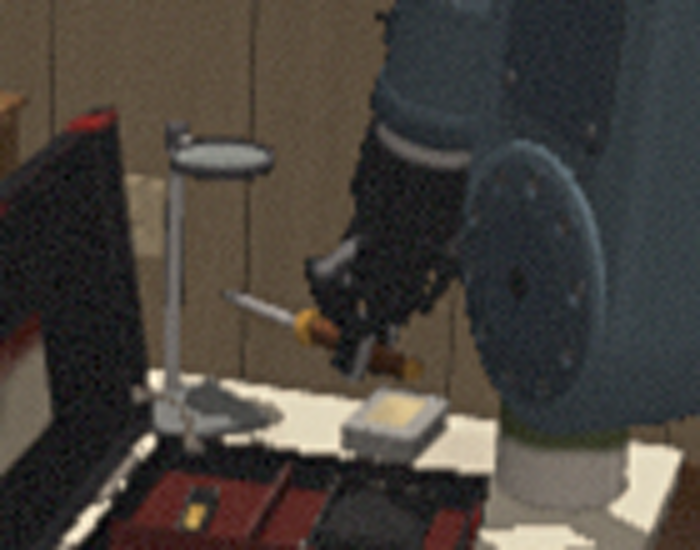

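View pics/diff.png

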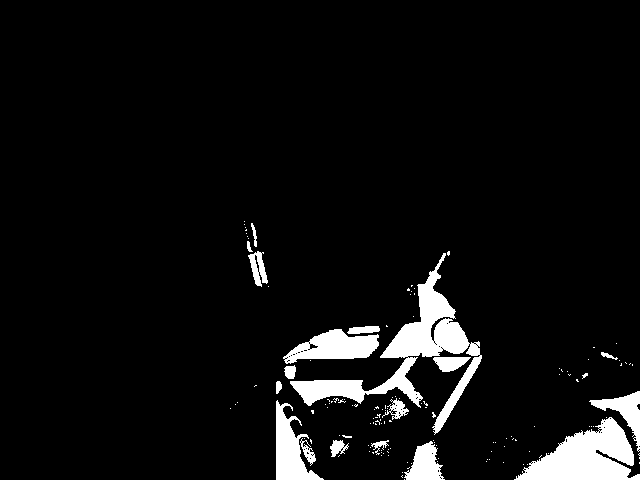

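The pictures show the tip under the lens centre. The only differences from the first top picture are the rod and the arm with its shadow. The tea cup's handle is still in the same place, and the arm is at rest. Handing in.

```bash
python3 -c "
from bench import ctrl
print(ctrl.hand_in());o=ctrl.get_obs();print(o['time_s'],o['opening'],o['eef_pos'],o['wrist_force'])"
```

```text
the job is handed in; nothing more can be done
None
the job is handed in; nothing more can be done
```

I seated the rod in the guide tube, drew it out again, and handed in at about 22.7 s with the rod held level under the rightmost magnifier. The hand-in gave no verdict.

- **Seating:** the collar stopped on the tube with about 23 N along the axis. I then held it there for over 2 s with about 8–10 N at the last readings.
- **Withdrawal:** I drew the rod straight out until the tip was about 64 mm clear of the mouth.
- **Final pose:** the tip measured (0.510, -0.298, 0.108) m, about 3 mm from the lens centre at (0.513, -0.299). Each camera alone put the rod level within 0.01 rad, though fitting both together gave 0.05 rad, still inside the limit. The arm was at rest and the gripper still held the rod.
- **Surroundings:** the lens measured in the same place as at the start, and no bystander in view had shifted. The arm hid most of the tea cup, so I could only check part of its rim and handle.

Three things went differently from plan:
- **Grasp lean:** my first grasp leaned too far for the wrist, so I backed off and used a smaller lean.
- **Tube height:** the two cameras disagreed by about 3 mm on the tube's offset across its bore, and the arm hid the tube from the top camera. I aligned the rod with the side camera, and it went in without force.
- **Hand tilt:** while I held the rod seated, the hand tilted by about 0.02 rad, which I corrected as I pulled out.

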